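# Give four weighing jars their own lids back

## Task

Each of the four glass weighing jars on the grey tray was tared together with its own lid, but all four lids have ended up on the wrong jars: put every lid back, fully seated, on the jar whose boot has the colour of the lid's knob. The lids must stay clean, so never lay or drop one on the bench or the tray; the empty white ring is there to hold a lid meanwhile. Leave the jars standing where they are.

Things in the scene. Friction and masses are not known exactly. Their poses are not given: they have to be found in the camera images.
- lid_red_knob (a point): lid with the red knob: white plate 55 mm across, 5 mm thick, red disc on top, red round upright knob 17 mm across, 20 mm tall, to grip. Point: the knob's centre, 10 mm above the plate's upper face; z: the lid's axis, up. Under the plate a tapered plug, 35 mm across narrowing to 20 mm, 14 mm deep, its foot 29 mm below the point. 40 g; lies loose by its weight.
- lid_blue_knob (a point): lid with the blue knob: white plate 55 mm across, 5 mm thick, blue disc on top, blue round upright knob 17 mm across, 20 mm tall, to grip. Point: the knob's centre, 10 mm above the plate's upper face; z: the lid's axis, up. Under the plate a tapered plug, 35 mm across narrowing to 20 mm, 14 mm deep, its foot 29 mm below the point. 40 g; lies loose by its weight.
- lid_yellow_knob (a point): lid with the yellow knob: white plate 55 mm across, 5 mm thick, yellow disc on top, yellow round upright knob 17 mm across, 20 mm tall, to grip. Point: the knob's centre, 10 mm above the plate's upper face; z: the lid's axis, up. Under the plate a tapered plug, 35 mm across narrowing to 20 mm, 14 mm deep, its foot 29 mm below the point. 40 g; lies loose by its weight.
- lid_green_knob (a point): lid with the green knob: white plate 55 mm across, 5 mm thick, green disc on top, green round upright knob 17 mm across, 20 mm tall, to grip. Point: the knob's centre, 10 mm above the plate's upper face; z: the lid's axis, up. Under the plate a tapered plug, 35 mm across narrowing to 20 mm, 14 mm deep, its foot 29 mm below the point. 40 g; lies loose by its weight.
- jar_red_mouth (a point): clear glass jar in a red rubber boot (a red ring 70 mm across, 16 mm tall, round its foot); glass 50 mm across, 34 mm tall, mouth 43 mm wide; 180 g, loose on the tray. Point: the mouth's centre, level with the rim; z: the jar's axis, up. With a lid seated, the knob's centre is 15 mm above the point, on the axis (up to 4 mm of play).
- jar_blue_mouth (a point): clear glass jar in a blue rubber boot (a blue ring 70 mm across, 16 mm tall, round its foot); glass 50 mm across, 34 mm tall, mouth 43 mm wide; 180 g, loose on the tray. Point: the mouth's centre, level with the rim; z: the jar's axis, up. With a lid seated, the knob's centre is 15 mm above the point, on the axis (up to 4 mm of play).
- jar_yellow_mouth (a point): clear glass jar in a yellow rubber boot (a yellow ring 70 mm across, 16 mm tall, round its foot); glass 50 mm across, 34 mm tall, mouth 43 mm wide; 180 g, loose on the tray. Point: the mouth's centre, level with the rim; z: the jar's axis, up. With a lid seated, the knob's centre is 15 mm above the point, on the axis (up to 4 mm of play).
- jar_green_mouth (a point): clear glass jar in a green rubber boot (a green ring 70 mm across, 16 mm tall, round its foot); glass 50 mm across, 34 mm tall, mouth 43 mm wide; 180 g, loose on the tray. Point: the mouth's centre, level with the rim; z: the jar's axis, up. With a lid seated, the knob's centre is 15 mm above the point, on the axis (up to 4 mm of play).
- ring_top (a point): the empty white ring (a flask support), 84 mm across, 34 mm tall, fixed on the grey tray, opening 45 mm wide. Point: the centre of the opening, level with the ring's top; z up. A lid lowered into it lies level, its knob's centre 15 mm above the point.
There are look-alikes about, which are no part of the job. Leave any brown or purple look-alike of the part that bears lid_red_knob alone.

How it is judged (in metres and radians):
At the end, for the whole second after the job is handed in: Every lid lies level (within 0.1 rad) and at rest on the jar of its own colour, its plug in the mouth: knob centre within 6 mm of the jar's axis and 12 to 18 mm above the rim; all released (horizontal distance between lid_red_knob and jar_red_mouth below 0.006 m and z of lid_red_knob in the frame of jar_red_mouth between 0.012 and 0.018 m and angle between each of lid_red_knob, lid_blue_knob, lid_yellow_knob, lid_green_knob's own z axis and vertical below 0.1 rad and linear speed of each of lid_red, lid_blue, lid_yellow, lid_green below 0.01 m/s and horizontal distance between lid_blue_knob and jar_blue_mouth below 0.006 m and z of lid_blue_knob in the frame of jar_blue_mouth between 0.012 and 0.018 m and horizontal distance between lid_yellow_knob and jar_yellow_mouth below 0.006 m and z of lid_yellow_knob in the frame of jar_yellow_mouth between 0.012 and 0.018 m and horizontal distance between lid_green_knob and jar_green_mouth below 0.006 m and z of lid_green_knob in the frame of jar_green_mouth between 0.012 and 0.018 m); the robot touches nothing.
It fails at once if a lid is laid or dropped on the bench or the tray (its knob's centre comes lower than 42 mm over the bench) (height (world z) of any of lid_red_knob, lid_blue_knob, lid_yellow_knob, lid_green_knob below 0.042 m).
It fails at once if a jar is shoved more than 30 mm, lifted away or tipped over (distance of any of jar_red_mouth, jar_blue_mouth, jar_yellow_mouth, jar_green_mouth from where it was at the start of the episode above 0.03 m or angle between any of jar_red_mouth, jar_blue_mouth, jar_yellow_mouth, jar_green_mouth's own z axis and vertical above 0.35 rad).
It also fails if it takes over 112 s, if anything falls off the work surface, if the arm or the gripper's body presses on something with over 40 N, if the wrist force passes 120 N, or if a joint passes its speed limit or range.

## Robot

A 7-joint arm with a two-finger parallel gripper is mounted at the origin on a cart in front of the work surface, level with it; the furniture and walls round the work are solid. World frame = base frame: x ahead of the robot, y to its left, z up, the work surface at z = 0. Lengths are in m, angles in degrees, forces in N, time in s.
With the tool pointing down it reaches from about 0.4 to 0.875 m from the base axis. Payload 6.5 kg.
Tool frame: the origin (TCP) lies between the finger pads; the fingertips stand 22 mm ahead of it and the grasp point (between the pads) lies 3 mm ahead of it; x points along the fingers, z is the direction in which the jaws open and shut, and the axes are right-handed (so a half turn about x gives the same grasp; the last joint's range is limited). The gripper opens to 88 mm and grips with 3 to 60 N. Pads are 18 mm wide; open, the fingers measure 123 mm over their backs; the gripper's body (75 mm by 187 mm) begins 45 mm behind the grasp point.
Start: joints at [61.123, 30.733, -0.252, 88.115, 0.149, 61.152, -4.079], TCP at [0.276, -0.589, 0.225] pointing down, gripper open.
Joint ranges: [-154.64, 154.64], [-21.42, 123.67], [-72.66, 72.17], [13.99, 137.28], [-74.86, 254.86], [10.95, 109.41], [-158.01, 158.01]. Speed limits (degrees/s): [136.94, 136.94, 180, 180, 180, 180, 180].

## Interface

Orientations are given as a 3x3 rotation matrix whose columns are the frame's x, y, z axes.
In Python, from station import env gives the robot as it stands. The module is installed in compiled form; this text tells all that it offers.
- The arm moves only by the tool apply_moves, never from a script. Its argument "moves" is a list that holds one entry, the list of rows, each a list of 7 numbers: the shift along the tool's x, y, z as a fraction of full scale, then the turn, a rotation vector about the tool's x, y, z as a fraction of full scale, then the finger opening in mm, from 0 to 88.1. A call has 1 to 20 rows; each row shifts and turns the pose as measured when the row begins, along the tool's axes as they then stand; what a row does not reach is not made up. Full scale, the value 1, is 0.3 m for a shift and 2 rad for a turn. A row lasts 1/8 s, in which the tool goes at most 62.5 mm and 10.7 degrees, less where a joint would pass 70% of its speed; a pose out of reach is approached as far as the arm can. A call with a number of a shift or a turn outside -1 to 1 is refused whole. A call with a gripper value outside its range is refused whole. The fingers move at their own pace and stop on an object; "grip_force" is the grip in N (left out, the last holds). Time passes only in rows, so rows that do not move let the fingers close. It gives the time, the measured TCP pose, the force and the opening at its end, in the units of the state.
- env.sense(): the state, without advancing time (a new reading comes with each control period).
- env.snapshot(name): name is "side" or "top"; returns the picture (384x512x3 uint8, red, green, blue); there is no depth.
- env.calibration(name): a dict with "K" (3x3 intrinsics, pixels), "position" and "attitude" of the camera in the world. Camera axes: x right, y down, z forward; pixel columns grow to the right and rows downward; lengths in m; the calibration is good to about 2 mm. A picture is of the moment at which its call begins. calibration takes no time and is no camera call.
- env.job_done(): hands the job in, once; it reports no verdict.
The state is a dict: "time_s": time; "q": joint angles; "joint_velocities": joint speeds; "effort": joint torques, N m; "ee_pos": TCP position; "tool_rot": TCP orientation; "force": force on the tool from outside, world axes, zero at the start; "moment": the same for the moment, N m; "opening": finger opening in m.
Only numpy, scipy, OpenCV 4.12 (cv2) and the standard library are available. Lean on these libraries where they do the work, as an engineer would, in place of code of your own. Each camera call takes 0.05 s, during which the arm holds its last target.

## Working session

There is one attempt and no reset: what is moved stays moved. The work goes in short steps, Python scripts to look and compute and a tool call to move; the robot and the scene stay as the last step left them, time stands still between calls to the robot, and variables do not carry over. Pictures are saved under pics/ and viewed, and the job is handed in when it is done.

Besides the shell and the picture viewer there is one more tool, called after ">>>" in YAML: its name, and indented under it one key for each argument. apply_moves: Moves the arm, as the interface text tells. Shift numbers are shares of 0.3 m and turn numbers shares of 2 rad, none past 1 either way. Its arguments: {"type":"object","properties":{"moves":{"type":"array","items":{"type":"array","items":{"type":"array","items":{"type":"number"}}}},"grip_force":{"type":"number"}},"required":["moves"]}

```bash
mkdir -p pics
python3 - <<'E'
from station import env
import cv2
s=env.sense();print(s['time_s'],s['ee_pos'],s['tool_rot'],s['force'],s['opening'])
for n in ('top','side'):
    im=env.snapshot(n);cv2.imwrite(f'pics/{n}0.png',im[:,:,::-1])
    c=env.calibration(n);print(n,c)
E
```

```text
0.0 [ 0.27526554 -0.58815551  0.22424656] [[-8.37984161e-04  9.05670005e-01  4.23982477e-01]
 [ 1.49575299e-03  4.23983286e-01 -9.05668778e-01]
 [-9.99998530e-01 -1.24763033e-04 -1.70994990e-03]] [-0.48381571 -0.30878553  0.17489781] 0.08792487348210482
top {'K': array([[467.72507231,   0.        , 250.12452285],
       [  0.        , 467.72507231, 189.36168383],
       [  0.        ,   0.        ,   1.        ]]), 'position': array([ 0.36152978, -0.33711262,  1.4165902 ]), 'attitude': array([[ 0.01482384, -0.98641037,  0.16363015],
       [-0.99965192, -0.01819237, -0.01910691],
       [ 0.02182408, -0.16328996, -0.98633671]])}
side {'K': array([[363.7080602 ,   0.        , 253.42067761],
       [  0.        , 363.7080602 , 190.55046549],
       [  0.        ,   0.        ,   1.        ]]), 'position': array([ 0.61002522, -1.00838033,  0.60774031]), 'attitude': array([[ 0.99797761,  0.03608272, -0.05233278],
       [ 0.06322297, -0.64888899,  0.75825189],
       [-0.00659837, -0.76002705, -0.64985795]])}
```

View pics/top0.png

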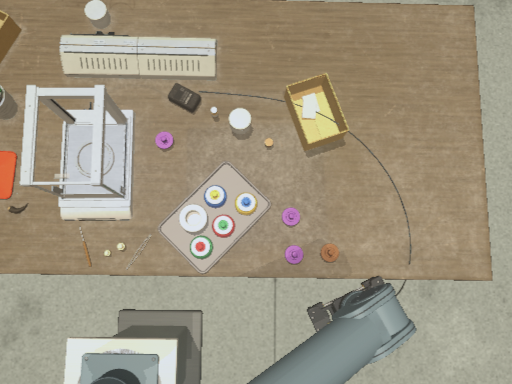

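View pics/side0.png

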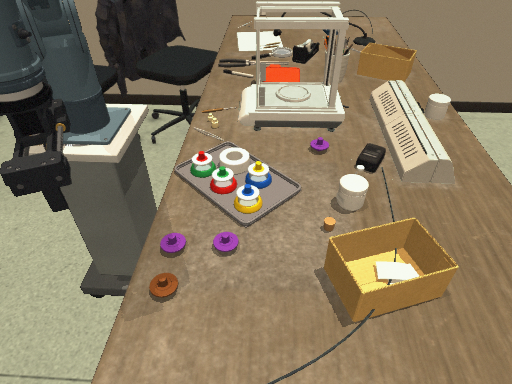

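Run:
```python
import cv2,numpy as np
a=cv2.imread('pics/top0.png')[155:280,150:280];b=cv2.imread('pics/side0.png')[135:230,165:310]
a=cv2.resize(a,None,fx=3,fy=3,interpolation=cv2.INTER_CUBIC);b=cv2.resize(b,(390,256),interpolation=cv2.INTER_CUBIC)
b=cv2.copyMakeBorder(b,0,375-256,0,0,0)
cv2.imwrite('pics/crop0.png',np.hstack([a,b]))
```

```text
(no output)
```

View pics/crop0.png

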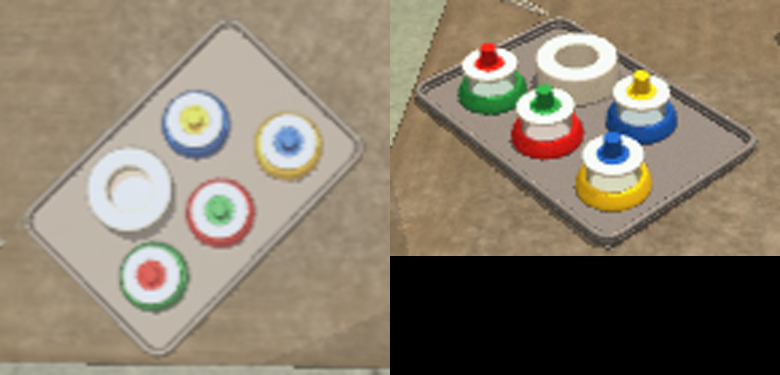

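```bash
cat > h.py <<'E'
from station import env
import cv2,numpy as np
HU={'red':None,'yellow':(18,35),'green':(45,85),'blue':(98,125)}
def cmask(im,c):
    h=cv2.cvtColor(im,cv2.COLOR_RGB2HSV);H,S,V=[h[...,i] for i in range(3)]
    hm=((H<7)|(H>172)) if c=='red' else ((H>=HU[c][0])&(H<=HU[c][1]))
    return (hm&(S>90)&(V>60)).astype(np.uint8)
def ray(n,uv):
    c=env.calibration(n);d=c['attitude']@np.linalg.inv(c['K'])@[uv[0],uv[1],1.];return c['position'],d/np.linalg.norm(d)
def onz(n,uv,z):
    p,d=ray(n,uv);return p+d*(z-p[2])/d[2]
def tri(u,v):
    p,d=ray('top',u);q,e=ray('side',v)
    t=np.linalg.lstsq(np.c_[d,-e],q-p,rcond=None)[0];a=p+d*t[0];b=q+e*t[1];return (a+b)/2,np.linalg.norm(a-b)
def proj(n,P):
    c=env.calibration(n);x=c['K']@c['attitude'].T@(np.array(P)-c['position']);return x[:2]/x[2]
ROI={'top':(160,165,272,270),'side':(175,140,300,225)}
def comps(im,c,n,roi=None):
    x0,y0,x1,y1=roi or ROI[n];m=cmask(im,c)*0;m[y0:y1,x0:x1]=cmask(im,c)[y0:y1,x0:x1]
    k,l,s,ce=cv2.connectedComponentsWithStats(m)
    return [(int(s[i][4]),s[i][:4].tolist(),ce[i].round(2).tolist()) for i in range(1,k) if s[i][4]>7],l
E
python3 - <<'E'
from h import *
for n in ('top','side'):
    im=cv2.imread(f'pics/{n}0.png')[:,:,::-1].copy()
    for c in HU: print(n,c,comps(im,c,n)[0])
    h=cv2.cvtColor(im,cv2.COLOR_RGB2HSV);w=((h[...,1]<25)&(h[...,2]>195)).astype(np.uint8)
    x0,y0,x1,y1=ROI[n];m=w*0;m[y0:y1,x0:x1]=w[y0:y1,x0:x1]
    for ct in cv2.findContours(m,cv2.RETR_EXTERNAL,cv2.CHAIN_APPROX_NONE)[0]:
        if len(ct)>15:
            (e,ax,an)=cv2.fitEllipse(ct);M=cv2.moments(cv2.convexHull(ct));print(' white',np.round(e,2),np.round(ax,1),M['m10']/M['m00'],M['m01']/M['m00'])
E
```

```text
top red [(10, [213, 215, 8, 8], [215.9, 217.9]), (99, [212, 215, 23, 22], [224.78, 229.55]), (69, [196, 242, 9, 9], [199.99, 246.12])]
top yellow [(63, [210, 190, 9, 9], [214.19, 194.24]), (114, [235, 193, 22, 22], [245.08, 207.64])]
top green [(48, [219, 221, 8, 8], [222.5, 224.19]), (18, [207, 238, 5, 14], [209.94, 245.22])]
top blue [(71, [204, 189, 22, 18], [216.14, 201.0]), (61, [242, 197, 9, 10], [245.69, 201.67])]
 white [200.06 246.43] [17.4 17.9] 200.0173333333333 246.43133333333333
 white [222.78 224.68] [17.3 17.4] 222.82263630089716 224.6590752242926
 white [192.49 217.53] [26.7 27.5] 192.4560361888606 217.53039298840824
 white [245.81 201.77] [16.9 17.2] 245.7400284900285 201.71794871794873
 white [214.43 194.59] [16.7 17.1] 214.41684665226782 194.52195824334052
side red [(82, [196, 151, 12, 11], [201.27, 156.35]), (238, [210, 176, 27, 19], [223.37, 187.03])]
side yellow [(17, [192, 140, 5, 7], [193.53, 142.59]), (16, [196, 140, 10, 5], [201.56, 141.44]), (9, [240, 140, 6, 3], [242.44, 140.89]), (13, [263, 140, 6, 4], [265.54, 140.85]), (24, [273, 140, 13, 7], [278.71, 1
[... 802 characters left out ...]
3]), (12, [177, 216, 7, 6], [180.0, 217.5])]
side green [(180, [191, 161, 25, 17], [202.58, 171.15]), (86, [217, 166, 11, 12], [222.06, 171.77])]
side blue [(294, [242, 173, 30, 23], [254.77, 184.66])]
 white [247.42 191.85] [13.2 20.3] 247.37037037037035 191.99440950384346
 white [258.25 178.04] [ 4.4 15.1] 258.17491749174917 177.95049504950495
 white [222.36 173.85] [11.6 19.3] 222.35871404399322 174.01692047377324
 white [202.81 167.28] [ 3.9 12.4] 202.8375 167.15833333333333
 white [257.98 168.42] [11.  18.9] 257.9882882882883 168.49009009009006
 white [201.64 158.08] [10.1 18. ] 201.61743589743588 158.33333333333331
 white [233.93 155.75] [16.4 28.6] 233.9027962716378 155.78118064802484
```

Run:
```python
from h import *
P={'yellow':((214.42,194.55),(258.0,168.45)),'blue':((245.77,201.75),(247.4,191.9)),'green':((222.8,224.67),(222.36,174.0)),'red':((200.03,246.43),(201.63,158.2)),'ring':((192.47,217.53),(233.92,155.76))}
for k,(u,v) in P.items(): print(k,*[np.round(x,4) for x in tri(u,v)],'z.042:',onz('top',u,.042).round(4),onz('side',v,.042).round(4))
# boots: hull, top view, looser saturation
im=cv2.imread('pics/top0.png')[:,:,::-1].copy()
h=cv2.cvtColor(im,cv2.COLOR_RGB2HSV).astype(int)
rng={'red':(170,8),'yellow':(18,33),'green':(45,90),'blue':(95,128)}
for lid,b in (('yellow','blue'),('blue','yellow'),('green','red'),('red','green')):
    u=P[lid][0];yy,xx=np.mgrid[:384,:512];r=np.hypot(xx-u[0],yy-u[1])
    lo,hi=rng[b];H=h[...,0];hm=((H>lo)|(H<hi)) if lo>hi else ((H>lo)&(H<hi))
    m=hm&(h[...,1]>75)&(r<15)&(r>6)
    pts=np.argwhere(m)[:,::-1].astype(np.float32)
    hu=cv2.convexHull(pts);M=cv2.moments(hu);e=cv2.minEnclosingCircle(pts)
    uv=(M['m10']/M['m00'],M['m01']/M['m00']);print(b,'jar',np.round(uv,2),cv2.contourArea(hu),np.round(e[0],2),e[1],onz('top',uv,.014).round(4),onz('top',e[0],.014).round(4))
```

```text
yellow [ 0.5714 -0.258   0.0406] 0.0016 z.042: [ 0.572 -0.258  0.042] [ 0.5707 -0.2602  0.042 ]
blue [ 0.5513 -0.3516  0.0402] 0.0021 z.042: [ 0.5521 -0.3514  0.042 ] [ 0.5504 -0.354   0.042 ]
green [ 0.4822 -0.2851  0.0397] 0.0018 z.042: [ 0.4829 -0.285   0.042 ] [ 0.4819 -0.2883  0.042 ]
red [ 0.4177 -0.2203  0.0402] 0.0014 z.042: [ 0.4183 -0.2203  0.042 ] [ 0.4177 -0.223   0.042 ]
ring [ 0.5022 -0.1947  0.0335] 0.0022 z.042: [ 0.5024 -0.1953  0.042 ] [ 0.5028 -0.2071  0.042 ]
blue jar [215.49 197.8 ] 271.5 [214.79 196.1 ] 10.850447654724121 [ 0.5664 -0.2598  0.014 ] [ 0.5716 -0.2576  0.014 ]
yellow jar [245.49 203.23] 384.5 [245.5  203.34] 11.44096565246582 [ 0.5514 -0.3509  0.014 ] [ 0.5511 -0.3509  0.014 ]
red jar [222.98 225.6 ] 396.0 [223.14 225.57] 11.630889892578125 [ 0.4826 -0.2845  0.014 ] [ 0.4827 -0.285   0.014 ]
green jar [201.73 247.01] 311.5 [200.5 246.5] 11.068072319030762 [ 0.4179 -0.223   0.014 ] [ 0.4193 -0.2193  0.014 ]
```

```bash
cat >> h.py <<'E'
LOC={'bj':(.571,-.258),'yj':(.551,-.351),'rj':(.482,-.285),'gj':(.418,-.220),'ring':(.502,-.195)}
def go(xy,z,n):
    s=env.sense();R=np.array(s['tool_rot']);p=np.array(s['ee_pos']);xy=LOC.get(xy,xy)
    d=R.T@(np.array([*xy,z])-p)/.3/n
    # want tool x=(0,0,-1)
    rv=R.T@np.cross(R[:,0],[0,0,-1])/2/n
    print('t',round(s['time_s'],2),'p',p.round(4),'F',np.round(s['force'],1),'op',round(s['opening'],4),'| rows',n,d.round(4),'turn',rv.round(4))
E
python3 -c "
from h import *
go('bj',.15,12)"
```

```text
t 0.1 p [ 0.2753 -0.5882  0.2244] F [ 0.6  0.6 -0.1] op 0.0877 | rows 12 [ 0.0207  0.1133 -0.0482] turn [ 0.     -0.0001  0.    ]
```

>>> apply_moves:
  moves:
    - [[0.02,0.113,-0.048,0,0,0,40],[0.02,0.113,-0.048,0,0,0,40],[0.02,0.113,-0.048,0,0,0,40],[0.02,0.113,-0.048,0,0,0,40],[0.02,0.113,-0.048,0,0,0,40],[0.02,0.113,-0.048,0,0,0,40],[0.02,0.113,-0.048,0,0,0,40],[0.02,0.113,-0.048,0,0,0,40],[0.02,0.113,-0.048,0,0,0,40],[0.02,0.113,-0.048,0,0,0,40],[0.02,0.113,-0.048,0,0,0,40],[0,0,0,0,0,0,40]]
  grip_force: 15

```text
time_s: 1.6
ee_pos: [0.5508, -0.2753, 0.1509]
tool_rot: [[-0.008, 0.906, 0.422], [0.007, 0.422, -0.906], [-1.0, -0.005, -0.009]]
force: [0.4, -0.4, -0.1]
opening: 0.0403
```

```bash
python3 -c "
from h import *
go('bj',.1,4)"
```

```text
t 1.6 p [ 0.5508 -0.2753  0.1509] F [ 0.4 -0.4 -0.1] op 0.0403 | rows 4 [ 0.0424  0.0215 -0.0056] turn [ 0.     -0.0012  0.0006]
```

>>> apply_moves:
  moves:
    - [[0.042,0.0215,-0.0056,0,-0.0012,0.0006,40],[0.042,0.0215,-0.0056,0,-0.0012,0.0006,40],[0.042,0.0215,-0.0056,0,-0.0012,0.0006,40],[0.042,0.0215,-0.0056,0,-0.0012,0.0006,40],[0,0,0,0,0,0,40]]

```text
time_s: 2.22
ee_pos: [0.5693, -0.2601, 0.0955]
tool_rot: [[-0.003, 0.908, 0.418], [-0.001, 0.418, -0.908], [-1.0, -0.003, -0.0]]
force: [0.4, 0.6, 0.2]
opening: 0.0401
```

Run:
```python
from h import *
go('bj',.067,4)
a=env.snapshot('top')[155:275,150:280];b=env.snapshot('side')[100:230,165:310]
a=cv2.resize(a,(390,360));b=cv2.resize(b,(390,360))
cv2.imwrite('pics/c1.png',np.hstack([a,b])[:,:,::-1])
```

```text
t 2.23 p [ 0.5693 -0.2601  0.0955] F [0.4 0.6 0.2] op 0.0401 | rows 4 [ 0.0238  0.0021 -0.001 ] turn [-0.     -0.      0.0004]
```

View pics/c1.png

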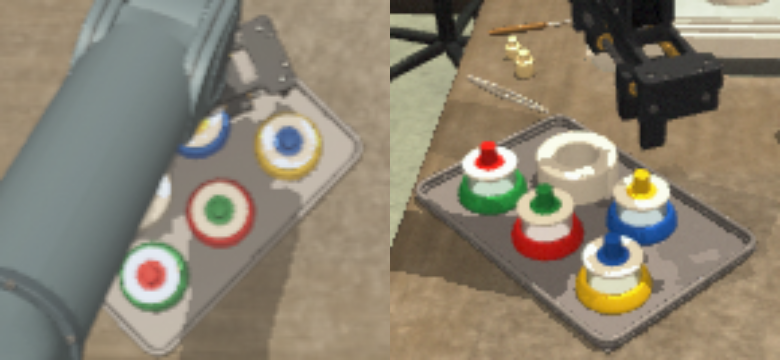

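Run:
```python
from h import *
s=env.sense();p=s['ee_pos'];R=s['tool_rot']
def cr(P): u=proj('side',P);return ((u-[165,100])*[390/145,360/130]).round(0)
for sg in(1,-1):
  for off in (.02,.0375): print(cr(p+R[:,0]*.022+R[:,2]*off*sg))
print(cr([.571,-.258,.0515]),cr([.571,-.258,.0615]))
```

```text
[257. 173.]
[264. 184.]
[241. 150.]
[235. 140.]
[251. 180.] [251. 171.]
```

Run:
```python
from h import *
b=env.snapshot('side')
b=cv2.resize(b[90:190,200:320],(720,600),interpolation=cv2.INTER_NEAREST)
s=env.sense();p=s['ee_pos'];R=s['tool_rot'];print(p)
def cr(P): u=proj('side',P);return tuple(int(x) for x in (u-[200,90]+.5)*6)
b=b.copy()
for sg in(1,-1):
  for off in (.02,.0375): cv2.circle(b,cr(p+R[:,0]*.022+R[:,2]*off*sg),4,(255,0,255),-1)
cv2.circle(b,cr(p),4,(0,255,255),-1)
cv2.imwrite('pics/c2.png',b[:,:,::-1])
```

```text
[ 0.56986836 -0.26136912  0.09722997]
```

View pics/c2.png

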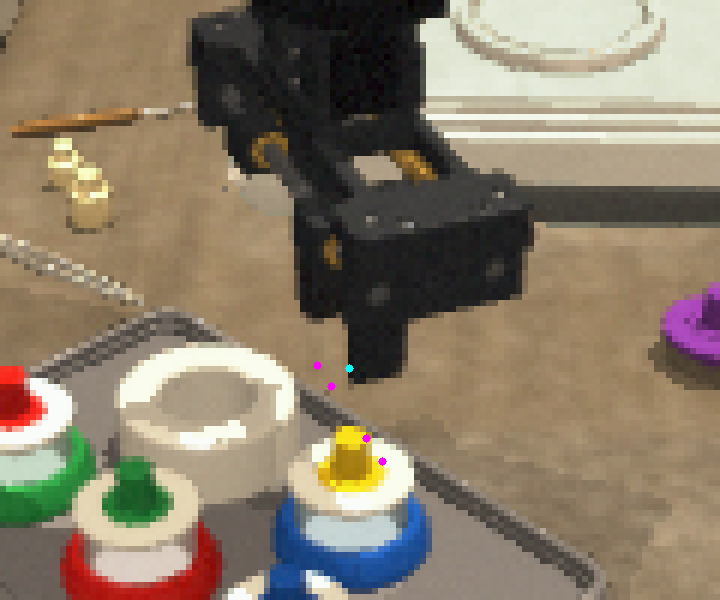

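Run:
```python
from h import *
p=np.array([.27527,-.58816,.22425]);R=np.array([[-8.4e-4,.90567,.42398],[1.5e-3,.42398,-.90567],[-1,0,-.0017]])
o=[]
for n,(x0,y0) in (('top',(280,250)),('side',(0,80))):
    b=cv2.imread(f'pics/{n}0.png')[y0:y0+130,x0:x0+140];b=cv2.copyMakeBorder(b,0,130-b.shape[0],0,140-b.shape[1],0)
    b=cv2.resize(b,(390,390),interpolation=cv2.INTER_NEAREST)
    for sg in(1,-1):
        for L in(0,.022): u=proj(n,p+R[:,0]*L+R[:,2]*.044*sg);print(n,sg,L,u.round(1));cv2.circle(b,tuple(int(v) for v in (u-[x0,y0]+.5)*[390/140,3]),4,(255,0,255) if L else (255,255,0),-1)
    o.append(b)
cv2.imwrite('pics/c3.png',np.hstack(o))
```

```text
top 1 0 [355.5 295.9]
top 1 0.022 [353.4 295.4]
top -1 0 [324.  310.8]
top -1 0.022 [322.4 310. ]
side 1 0 [ 63.8 212.4]
side 1 0.022 [ 68.7 222.5]
side -1 0 [ 64.  178.8]
side -1 0.022 [ 68.4 188.7]
```

View pics/c3.png

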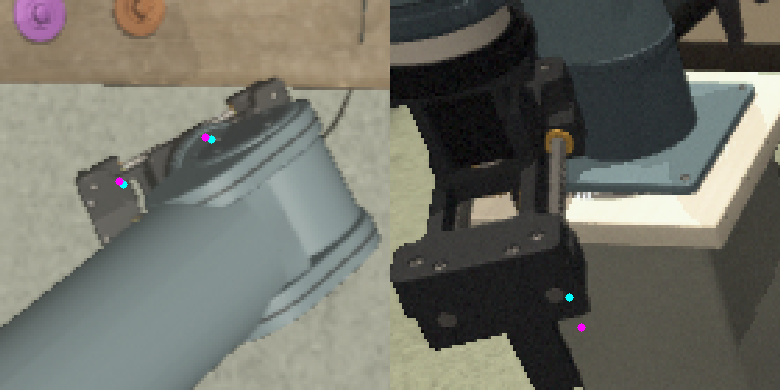

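Run:
```python
from h import *
o=[]
p=np.array([.27527,-.58816,.22425]);R=np.array([[-8.4e-4,.90567,.42398],[1.5e-3,.42398,-.90567],[-1,0,-.0017]])
b=cv2.imread('pics/side0.png')[90:240,0:150]
b=cv2.resize(b,(600,600),interpolation=cv2.INTER_NEAREST).astype(float)
b=np.clip(b*1.8+20,0,255).astype(np.uint8)
for sg in(1,-1):
    for L in(0,.022):
      for w in(-.009,.009): u=proj('side',p+R[:,0]*L+R[:,2]*.044*sg+R[:,1]*w);cv2.circle(b,tuple(int(v) for v in (u-[0,90]+.5)*4),3,(255,0,255) if L else (255,255,0),-1)
cv2.imwrite('pics/c4.png',b)
```

```text
(no output)
```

View pics/c4.png

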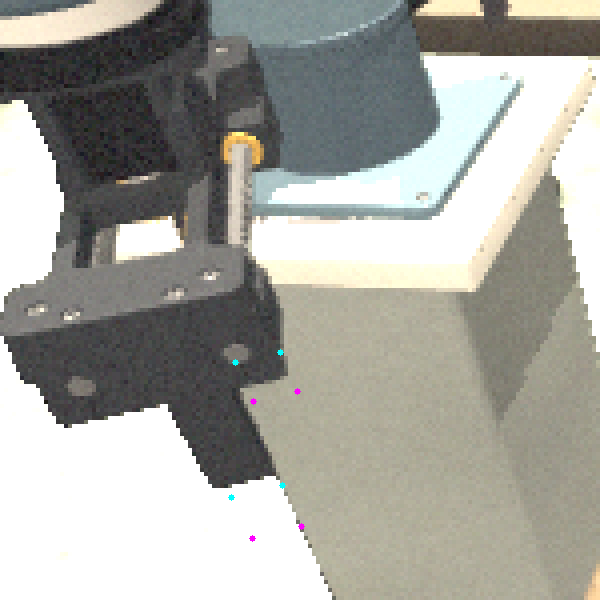

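Run:
```python
from h import *
t=env.snapshot('top')
s=env.sense();p=s['ee_pos'];R=s['tool_rot'];print(p,R.round(3))
b=cv2.resize(t[140:240,180:280],(600,600),interpolation=cv2.INTER_NEAREST).copy()
b=np.clip(b*1.5+20.,0,255).astype(np.uint8)
def dot(P,c):
    u=proj('top',P);cv2.circle(b,tuple(int(v) for v in (u-[180,140]+.5)*6),4,c,-1)
for sg in(1,-1):
    for L,c in((.022,(255,0,255)),(-.042,(0,255,255))):
      for w in(-.009,.009): dot(p+R[:,0]*L+R[:,2]*.02*sg+R[:,1]*w,c)
    for w in (-.0375,.0375): dot(p-R[:,0]*.042+R[:,2]*.0935*sg+R[:,1]*w,(255,255,0))
cv2.imwrite('pics/c5.png',b[:,:,::-1])
print(proj('top',[0,0,0]),proj('side',[0,0,0]))
```

```text
[ 0.56997033 -0.26145209  0.09750401] [[-0.     0.909  0.417]
 [-0.003  0.417 -0.909]
 [-1.    -0.001  0.003]]
[119.01676569 393.71315304] [ 88.26707428 125.09106952]
```

View pics/c5.png

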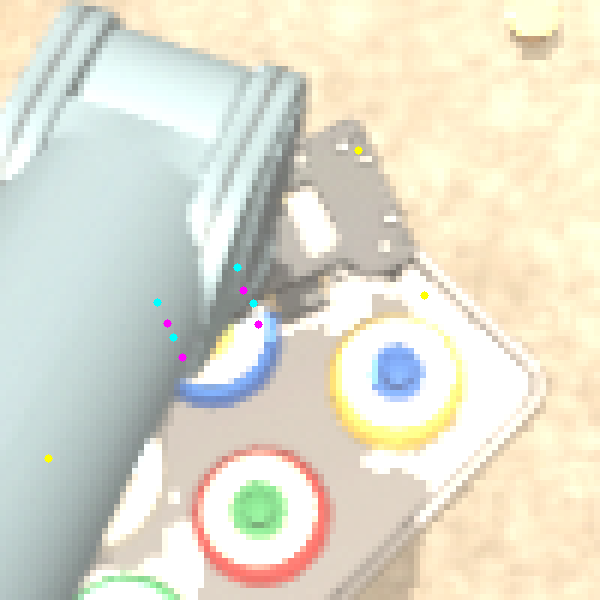

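Run:
```python
from h import *
T=lambda x,y:(180+x/6-.5,140+y/6-.5)
S=lambda x,y:(200+x/6-.5,90+y/6-.5)
s=env.sense();p=s['ee_pos'];R=s['tool_rot'];print(p)
for n,a,b in (('A',T(358,122),S(532,200)),('B',T(412,258),S(340,232))):
    P,e=tri(a,b);print(n,P.round(4),e.round(4),'tool',(R.T@(P-p)).round(4))
```

```text
[ 0.56997033 -0.26145209  0.09750401]
A [ 0.6381 -0.3304  0.218 ] 0.0006 tool [-0.1203  0.033   0.0914]
B [ 0.575  -0.3555  0.2187] 0.0065 tool [-0.121  -0.0348  0.0878]
```

Run:
```python
from h import *
S=lambda x,y:(200+x/6-.5,90+y/6-.5)
s=env.sense();p=s['ee_pos'];R=s['tool_rot']
for off in (.02,.0375):
  for c in ((375,380),(435,308)):
    q,d=ray('side',S(*c));n=R[:,2];t=((p+n*off-q)@n)/(d@n);P=q+d*t;print(off,c,P.round(4),'tool',(R.T@(P-p)).round(4))
```

```text
0.02 (375, 380) [ 0.5813 -0.2782  0.1035] tool [-0.0059  0.0033  0.02  ]
0.02 (435, 308) [ 0.6045 -0.2675  0.1317] tool [-0.0341  0.0289  0.02  ]
0.0375 (375, 380) [ 0.582  -0.2971  0.1165] tool [-0.0189 -0.0039  0.0375]
0.0375 (435, 308) [ 0.6047 -0.2866  0.144 ] tool [-0.0464  0.021   0.0375]
```

>>> apply_moves:
  moves:
    - [[0.02,0.003,-0.002,0,0,0,40],[0.02,0.002,-0.001,0,0,0,40],[0.02,0.002,-0.001,0,0,0,40],[0.015,0.0,0,0,0,0,40],[0,0,0,0,0,0,40]]

```text
time_s: 3.05
ee_pos: [0.5716, -0.26, 0.0741]
tool_rot: [[0.001, 0.909, 0.417], [-0.003, 0.417, -0.909], [-1.0, -0.001, 0.003]]
force: [-0.1, 0.1, 0.3]
opening: 0.0396
```

```bash
cat >> h.py <<'E'
def view(fn,sroi=(175,80,310,230)):
    x0,y0,x1,y1=sroi
    a=env.snapshot('top')[150:270,150:280];b=env.snapshot('side')[y0:y1,x0:x1]
    a=cv2.resize(a,(390,360));b=cv2.resize(b,(390,int(390*(y1-y0)/(x1-x0))),interpolation=cv2.INTER_CUBIC)
    H=max(360,b.shape[0]);f=lambda i:cv2.copyMakeBorder(i,0,H-i.shape[0],0,0,0)
    cv2.imwrite(fn,np.hstack([f(a),f(b)])[:,:,::-1])
E
python3 - <<'E'
from h import *
go('bj',.067,4)
view('pics/c6.png')
E
```

```text
t 3.05 p [ 0.5716 -0.26    0.0741] F [-0.1  0.1  0.3] op 0.0396 | rows 4 [ 0.0059  0.0003 -0.0018] turn [0.     0.0004 0.0001]
```

View pics/c6.png

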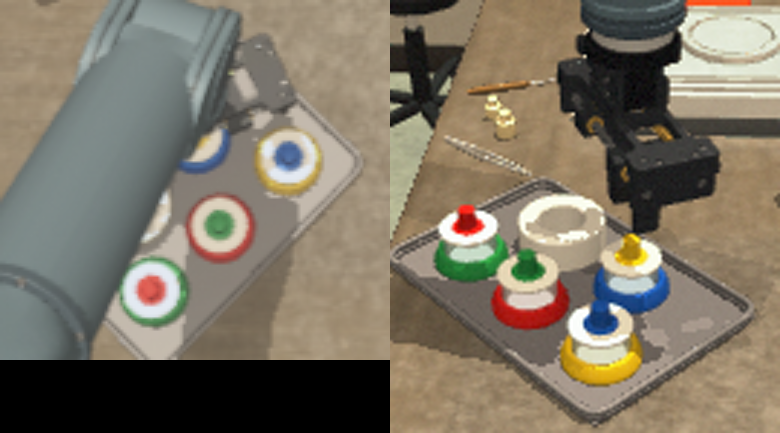

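>>> apply_moves:
  moves:
    - [[0.02,0.0,-0.002,0,0,0,40],[0.02,0.0,-0.002,0,0,0,40],[0.02,0,-0.001,0,0,0,40],[0.02,0.0,0,0,0,0,40],[0,0,0,0,0,0,40]]

```text
time_s: 3.78
ee_pos: [0.5712, -0.2588, 0.0488]
tool_rot: [[0.001, 0.909, 0.417], [-0.004, 0.417, -0.909], [-1.0, -0.0, 0.004]]
force: [0.9, 0.2, 0.3]
opening: 0.0396
```

Run:
```python
from h import *
go('bj',.047,4)
view('pics/c7.png',(215,100,305,200))
```

```text
t 3.77 p [ 0.5712 -0.2588  0.0488] F [0.9 0.2 0.3] op 0.0396 | rows 4 [ 0.0015  0.0001 -0.0007] turn [0.     0.0005 0.    ]
```

View pics/c7.png

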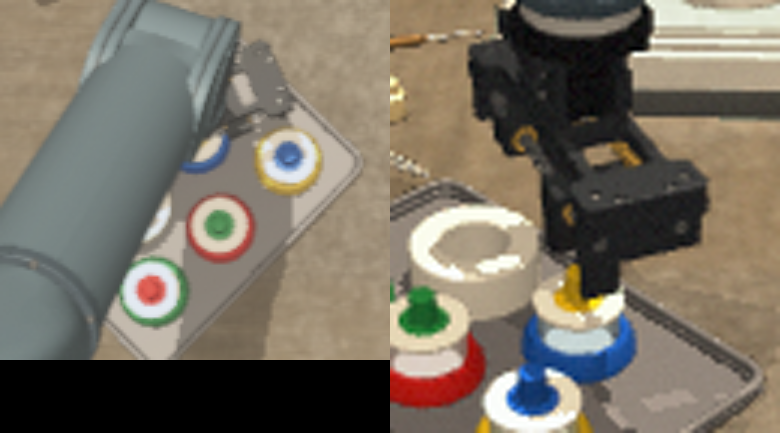

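Run:
```python
from h import *
S=lambda x,y:(215+(x-390)/4.333-.5,100+y/4.333-.5)
s=env.sense();p=s['ee_pos'];R=s['tool_rot']
for off in (.02,.03,.0375):
    q,d=ray('side',S(600,295));n=R[:,2];t=((p+n*off-q)@n)/(d@n);P=q+d*t;print(off,P.round(4),'tool',(R.T@(P-p)).round(4))
```

```text
0.02 [ 0.584  -0.2753  0.0567] tool [-0.0071  0.0045  0.02  ]
0.03 [ 0.5844 -0.2861  0.0648] tool [-0.0152  0.0003  0.03  ]
0.0375 [ 0.5847 -0.2941  0.0708] tool [-0.0212 -0.0028  0.0375]
```

>>> apply_moves:
  moves:
    - [[0.015,0.0,-0.002,0,0,0,40],[0.015,0.0,0,0,0,0,40],[0,0,0,0,0,0,40]]

```text
time_s: 4.25
ee_pos: [0.5717, -0.2586, 0.0402]
tool_rot: [[0.003, 0.909, 0.417], [-0.004, 0.417, -0.909], [-1.0, 0.001, 0.005]]
force: [0.3, 0.1, 0.1]
opening: 0.0399
```

Run:
```python
from h import *
go('bj',.037,4)
view('pics/c8.png',(215,100,305,200))
```

```text
t 4.25 p [ 0.5717 -0.2586  0.0402] F [0.3 0.1 0.1] op 0.0399 | rows 4 [ 0.0027 -0.0003 -0.0007] turn [-0.      0.0007 -0.0001]
```

View pics/c8.png

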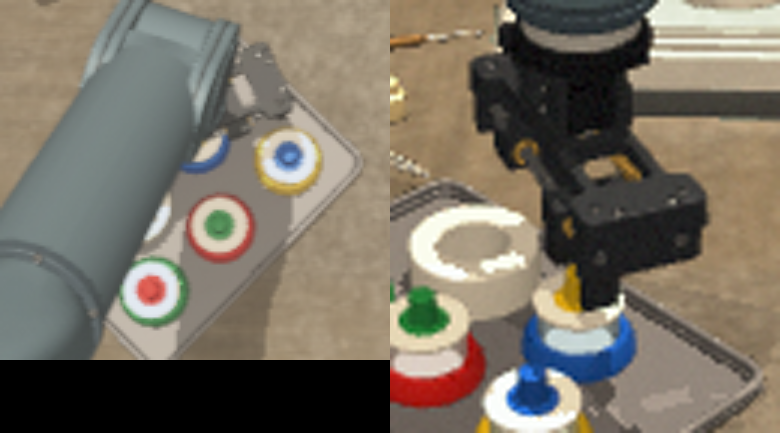

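>>> apply_moves:
  moves:
    - [[0.008,0.0,-0.001,0,0,0,40],[0.008,0.0,0,0,0,0,40],[0,0,0,0,0,0,40]]

```text
time_s: 4.72
ee_pos: [0.572, -0.2585, 0.0356]
tool_rot: [[0.004, 0.909, 0.416], [-0.005, 0.416, -0.909], [-1.0, 0.002, 0.006]]
force: [0.6, -0.7, -0.5]
opening: 0.0402
```

>>> apply_moves:
  moves:
    - [[0.008,0.0,-0.001,0,0,0,40],[0.005,0.0,0,0,0,0,40],[0,0,0,0,0,0,40]]

```text
time_s: 5.1
ee_pos: [0.5719, -0.2582, 0.0315]
tool_rot: [[0.004, 0.909, 0.416], [-0.005, 0.416, -0.909], [-1.0, 0.002, 0.006]]
force: [-1.2, -0.3, -0.2]
opening: 0.0402
```

Run:
```python
from h import *
go('bj',.037,4)
view('pics/c9.png',(215,100,305,200))
```

```text
t 5.1 p [ 0.5719 -0.2582  0.0315] F [-1.2 -0.3 -0.2] op 0.0402 | rows 4 [-0.0046 -0.0006 -0.0004] turn [ 0.      0.0007 -0.0002]
```

View pics/c9.png

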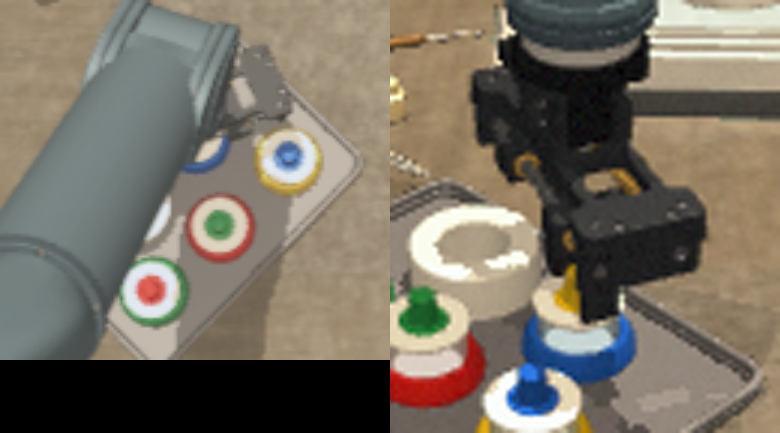

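>>> apply_moves:
  moves:
    - [[0,0.0,0,0,0,0,22],[0,0.0,0,0,0,0,10],[0,0,0,0,0,0,5],[0,0,0,0,0,0,5],[0,0,0,0,0,0,5],[0,0,0,0,0,0,5]]
  grip_force: 15

```text
time_s: 5.95
ee_pos: [0.5721, -0.2582, 0.0318]
tool_rot: [[0.004, 0.909, 0.416], [-0.005, 0.417, -0.909], [-1.0, 0.002, 0.006]]
force: [0.1, -0.3, -0.4]
opening: 0.0161
```

Run:
```python
from h import *
go('bj',.037,4)
view('pics/c10.png',(215,100,305,200))
```

```text
t 5.95 p [ 0.5721 -0.2582  0.0318] F [ 0.1 -0.3 -0.4] op 0.0161 | rows 4 [-0.0044 -0.0007 -0.0005] turn [ 0.      0.0008 -0.0003]
```

View pics/c10.png

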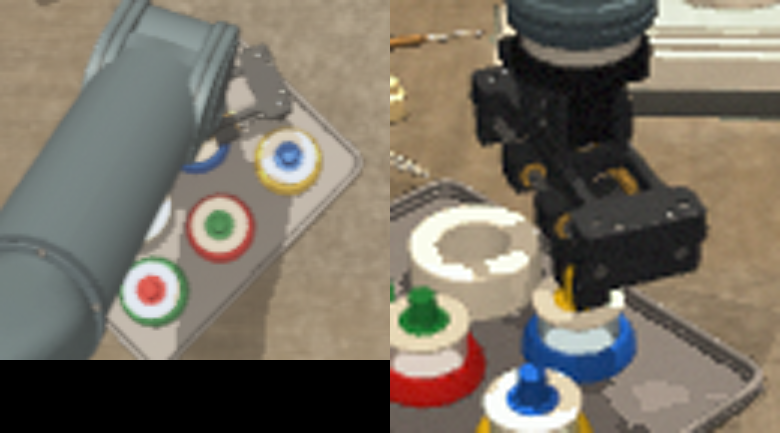

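>>> apply_moves:
  moves:
    - [[-0.015,0.0,0,0,0,0,5],[-0.03,0.0,0,0,0,0,5],[-0.05,0,0,0,0,0,5],[-0.07,0,0,0,0,0,5],[-0.07,0,0,0,0,0,5],[0,0,0,0,0,0,5]]

```text
time_s: 6.8
ee_pos: [0.5726, -0.2583, 0.1084]
tool_rot: [[0.007, 0.909, 0.416], [-0.006, 0.416, -0.909], [-1.0, 0.004, 0.008]]
force: [-1.0, -0.6, 0.4]
opening: 0.016
```

Run:
```python
from h import *
go('ring',.1,8)
view('pics/c11.png',(195,80,305,200))
```

```text
t 6.8 p [ 0.5726 -0.2583  0.1084] F [-1.  -0.6  0.4] op 0.016 | rows 8 [ 0.0031 -0.0158 -0.0363] turn [ 0.      0.0005 -0.0002]
```

View pics/c11.png

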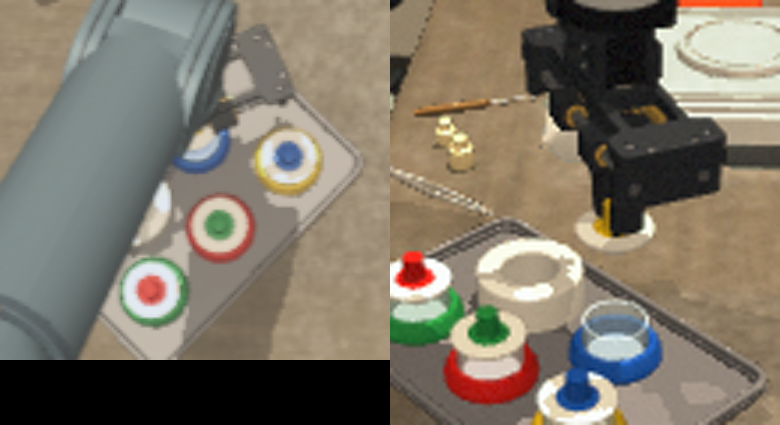

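>>> apply_moves:
  moves:
    - [[0,-0.0158,-0.0363,0,0.0005,0,5],[0,-0.0158,-0.0363,0,0.0005,0,5],[0,-0.0158,-0.0363,0,0.0005,0,5],[0,-0.0158,-0.0363,0,0.0005,0,5],[0,-0.0158,-0.0363,0,0.0005,0,5],[0,-0.0158,-0.0363,0,0.0005,0,5],[0,-0.0158,-0.0363,0,0.0005,0,5],[0,-0.0158,-0.0363,0,0.0005,0,5],[0,0,0,0,0,0,5]]

```text
time_s: 8.02
ee_pos: [0.4929, -0.1882, 0.104]
tool_rot: [[-0.005, 0.909, 0.418], [0.005, 0.418, -0.909], [-1.0, -0.002, -0.007]]
force: [0.3, 0.4, -0.8]
opening: 0.016
```

Run:
```python
from h import *
go('ring',.07,3)
view('pics/c12.png',(195,80,305,200))
```

```text
t 8.03 p [ 0.4929 -0.1882  0.104 ] F [ 0.3  0.4 -0.8] op 0.016 | rows 3 [0.0376 0.0061 0.0114] turn [-0.     -0.0011  0.0003]
```

View pics/c12.png

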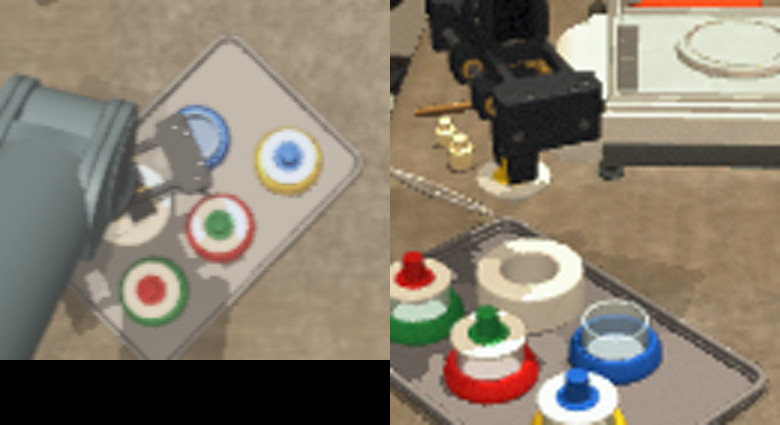

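>>> apply_moves:
  moves:
    - [[0.015,0.009,0.017,0,-0.001,0,5],[0.02,0.009,0.017,0,-0.001,0,5],[0.03,0,0,0,-0.001,0,5],[0.02,0,0,0,0,0,5],[0,0,0,0,0,0,5]]

```text
time_s: 8.75
ee_pos: [0.5042, -0.1974, 0.076]
tool_rot: [[-0.001, 0.909, 0.416], [-0.001, 0.416, -0.909], [-1.0, -0.001, 0.001]]
force: [-0.4, 0.4, -0.3]
opening: 0.0162
```

Run:
```python
from h import *
go('ring',.036,4)
view('pics/c13.png',(195,80,305,200))
```

```text
t 8.75 p [ 0.5042 -0.1974  0.076 ] F [-0.4  0.4 -0.3] op 0.0162 | rows 4 [ 0.0333 -0.0008 -0.0026] turn [-0.      0.0001  0.0002]
```

View pics/c13.png

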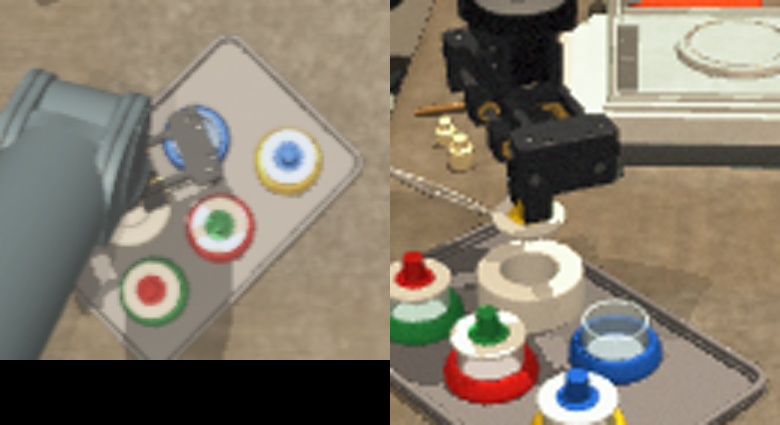

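>>> apply_moves:
  moves:
    - [[0.035,-0.001,-0.003,0,0,0,5],[0.035,-0.001,-0.003,0,0,0,5],[0.035,-0.001,-0.003,0,0,0,5],[0.02,0,0,0,0,0,5],[0,0,0,0,0,0,5]]

```text
time_s: 9.48
ee_pos: [0.5023, -0.1952, 0.0364]
tool_rot: [[-0.0, 0.909, 0.416], [-0.001, 0.416, -0.909], [-1.0, -0.001, 0.001]]
force: [-0.3, 0.1, -0.1]
opening: 0.0162
```

Run:
```python
from h import *
go('ring',.033,1)
view('pics/c14.png',(195,80,305,200))
```

```text
t 9.47 p [ 0.5023 -0.1952  0.0364] F [-0.3  0.1 -0.1] op 0.0162 | rows 1 [ 0.0112 -0.0006 -0.0009] turn [-0.      0.0006  0.0005]
```

View pics/c14.png

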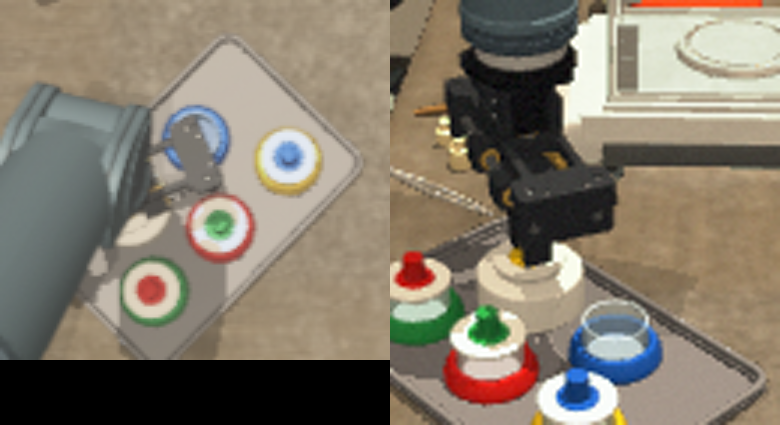

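>>> apply_moves:
  moves:
    - [[0.008,0,-0.001,0,0,0,5],[0.007,0,0,0,0,0,5],[0,0,0,0,0,0,5]]

```text
time_s: 9.95
ee_pos: [0.5032, -0.1953, 0.0328]
tool_rot: [[0.002, 0.909, 0.416], [-0.002, 0.416, -0.909], [-1.0, 0.001, 0.003]]
force: [0.1, 0.9, -0.4]
opening: 0.0161
```

>>> apply_moves:
  moves:
    - [[0.004,0,0,0,0,0,5],[0,0,0,0,0,0,5],[0,0,0,0,0,0,30],[0,0,0,0,0,0,36],[0,0,0,0,0,0,36],[0,0,0,0,0,0,36],[-0.05,0,0,0,0,0,36],[-0.07,0,0,0,0,0,36],[-0.07,0,0,0,0,0,36],[0,0,0,0,0,0,36]]

```text
time_s: 11.2
ee_pos: [0.5039, -0.1955, 0.093]
tool_rot: [[0.004, 0.909, 0.416], [-0.003, 0.416, -0.909], [-1.0, 0.003, 0.004]]
force: [0.2, -0.2, -0.6]
opening: 0.0361
```

Run:
```python
from h import *
go('yj',.09,10)
view('pics/c15.png',(195,80,305,200))
```

```text
t 11.2 p [ 0.5039 -0.1955  0.093 ] F [ 0.2 -0.2 -0.6] op 0.0361 | rows 10 [ 0.0012 -0.0073  0.0537] turn [ 0.      0.0002 -0.0001]
```

View pics/c15.png

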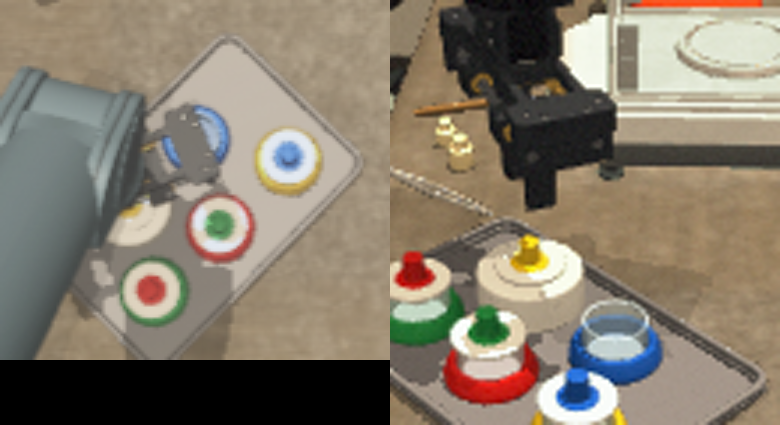

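>>> apply_moves:
  moves:
    - [[0,-0.007,0.053,0,0,0,36],[0,-0.007,0.053,0,0,0,36],[0,-0.007,0.053,0,0,0,36],[0,-0.007,0.053,0,0,0,36],[0,-0.007,0.053,0,0,0,36],[0,-0.007,0.053,0,0,0,36],[0,-0.007,0.053,0,0,0,36],[0,-0.007,0.053,0,0,0,36],[0,-0.007,0.053,0,0,0,36],[0,0,0,0,0,0,36]]

```text
time_s: 12.55
ee_pos: [0.5463, -0.3447, 0.0889]
tool_rot: [[-0.002, 0.91, 0.414], [-0.002, 0.414, -0.91], [-1.0, -0.003, 0.001]]
force: [-0.7, 0.4, 0.1]
opening: 0.0362
```

Run:
```python
from h import *
go('yj',.06,3)
```

```text
t 12.55 p [ 0.5463 -0.3447  0.0889] F [-0.7  0.4  0.1] op 0.0362 | rows 3 [0.0322 0.002  0.0085] turn [0.     0.0002 0.0005]
```

>>> apply_moves:
  moves:
    - [[0.02,0.003,0.0125,0,0,0,36],[0.03,0.003,0.0125,0,0,0,36],[0.03,0,0,0,0,0,36],[0.01,0,0,0,0,0,36],[0,0,0,0,0,0,36]]

```text
time_s: 13.18
ee_pos: [0.5509, -0.3485, 0.0591]
tool_rot: [[-0.004, 0.909, 0.416], [0.001, 0.416, -0.909], [-1.0, -0.003, -0.002]]
force: [-0.7, 0.7, -0.1]
opening: 0.0359
```

Run:
```python
from h import *
go('yj',.032,4)
view('pics/c16.png',(195,80,305,220))
```

```text
t 13.18 p [ 0.5509 -0.3485  0.0591] F [-0.7  0.7 -0.1] op 0.0359 | rows 4 [ 0.0225 -0.0007  0.002 ] turn [ 0.     -0.0003  0.0004]
```

View pics/c16.png

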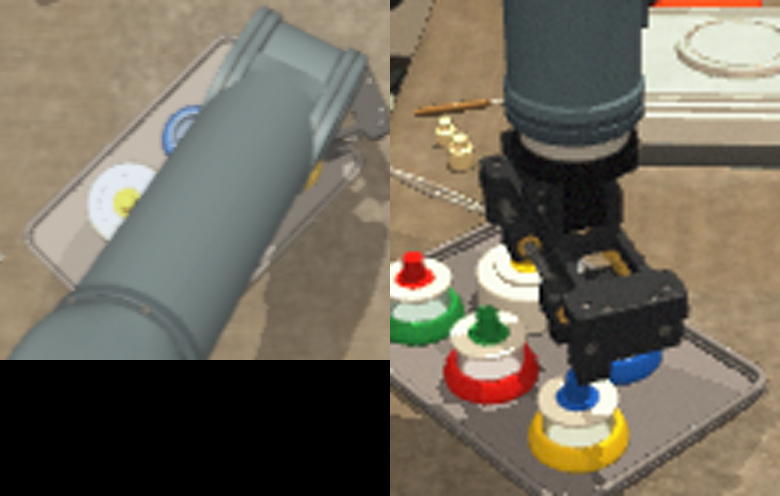

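>>> apply_moves:
  moves:
    - [[0.023,0,0.003,0,0,0,36],[0.023,0,0.003,0,0,0,36],[0.023,0,0.002,0,0,0,36],[0.023,0,0,0,0,0,36],[0,0,0,0,0,0,36]]

```text
time_s: 13.9
ee_pos: [0.5521, -0.3511, 0.0301]
tool_rot: [[-0.003, 0.909, 0.416], [0.0, 0.416, -0.909], [-1.0, -0.003, -0.001]]
force: [0.6, -0.7, 0.2]
opening: 0.0358
```

Run:
```python
from h import *
go('yj',.032,1)
view('pics/c17.png',(195,80,305,220))
```

```text
t 13.9 p [ 0.5521 -0.3511  0.0301] F [ 0.6 -0.7  0.2] op 0.0358 | rows 1 [-0.0064 -0.0032 -0.0019] turn [ 0.     -0.0007  0.0014]
```

View pics/c17.png

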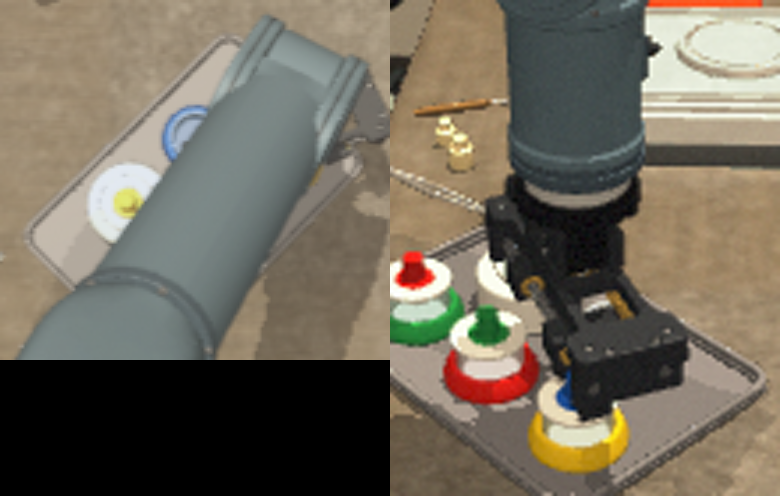

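>>> apply_moves:
  moves:
    - [[0,0,0,0,0,0,20],[0,0,0,0,0,0,10],[0,0,0,0,0,0,5],[0,0,0,0,0,0,5],[0,0,0,0,0,0,5],[-0.015,0,0,0,0,0,5],[-0.03,0,0,0,0,0,5],[-0.05,0,0,0,0,0,5],[-0.07,0,0,0,0,0,5],[-0.07,0,0,0,0,0,5],[0,0,0,0,0,0,5]]

```text
time_s: 15.38
ee_pos: [0.5544, -0.3523, 0.1094]
tool_rot: [[0.002, 0.909, 0.416], [-0.003, 0.416, -0.909], [-1.0, 0.001, 0.004]]
force: [-0.2, -0.9, 0.0]
opening: 0.0161
```

Run:
```python
from h import *
go('bj',.105,6)
view('pics/c18.png',(195,80,305,220))
```

```text
t 15.38 p [ 0.5544 -0.3523  0.1094] F [-0.2 -0.9  0. ] op 0.0161 | rows 6 [ 0.0023  0.0302 -0.0438] turn [-0.      0.0003 -0.0001]
```

View pics/c18.png

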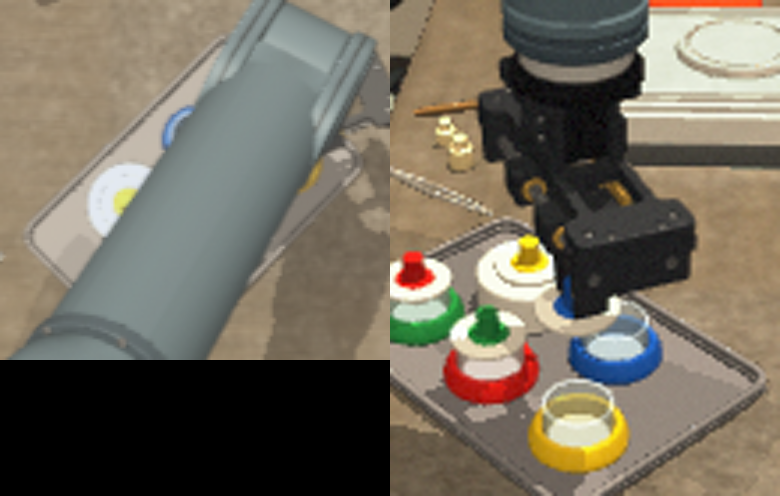

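>>> apply_moves:
  moves:
    - [[0,0.029,-0.042,0,0,0,5],[0,0.029,-0.042,0,0,0,5],[0,0.029,-0.042,0,0,0,5],[0,0.029,-0.042,0,0,0,5],[0,0.029,-0.042,0,0,0,5],[0,0.029,-0.042,0,0,0,5],[0,0,0,0,0,0,5]]

```text
time_s: 16.35
ee_pos: [0.5694, -0.2508, 0.1045]
tool_rot: [[-0.004, 0.908, 0.419], [0.002, 0.419, -0.908], [-1.0, -0.003, -0.004]]
force: [-0.1, -0.2, -0.9]
opening: 0.0164
```

Run:
```python
from h import *
go('bj',.07,3)
```

```text
t 16.35 p [ 0.5694 -0.2508  0.1045] F [-0.1 -0.2 -0.9] op 0.0164 | rows 3 [ 0.0384 -0.0016  0.0081] turn [ 0.     -0.0007  0.0005]
```

>>> apply_moves:
  moves:
    - [[0.02,-0.002,0.012,0,-0.001,0,5],[0.02,-0.002,0.012,0,-0.001,0,5],[0.03,0,0,0,0,0,5],[0.025,0,0,0,0,0,5],[0,0,0,0,0,0,5]]

```text
time_s: 16.98
ee_pos: [0.5699, -0.2614, 0.0732]
tool_rot: [[-0.004, 0.909, 0.416], [-0.003, 0.416, -0.909], [-1.0, -0.005, 0.001]]
force: [0.0, 0.0, -0.2]
opening: 0.0162
```

Run:
```python
from h import *
go('bj',.035,4)
view('pics/c19.png',(195,80,305,220))
```

```text
t 16.98 p [ 0.5699 -0.2614  0.0732] F [ 0.   0.  -0.2] op 0.0162 | rows 4 [ 0.0319  0.0021 -0.0022] turn [-0.      0.0001  0.0006]
```

View pics/c19.png

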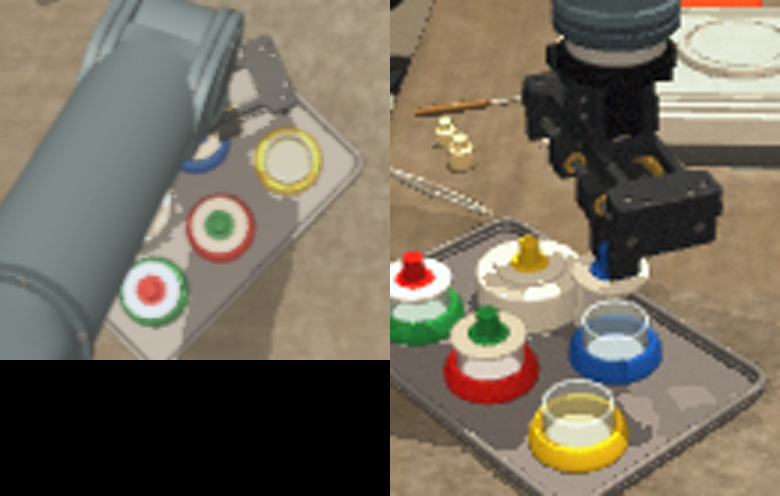

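>>> apply_moves:
  moves:
    - [[0.032,0.002,-0.003,0,0,0,5],[0.032,0.002,-0.003,0,0,0,5],[0.032,0.002,-0.003,0,0,0,5],[0.028,0,0,0,0,0,5],[0,0,0,0,0,0,5]]

```text
time_s: 17.7
ee_pos: [0.571, -0.2577, 0.0341]
tool_rot: [[-0.003, 0.909, 0.417], [-0.003, 0.417, -0.909], [-1.0, -0.004, 0.002]]
force: [0.4, -0.2, -0.0]
opening: 0.016
```

Run:
```python
from h import *
go('bj',.032,1)
view('pics/c20.png',(195,80,305,220))
```

```text
t 17.7 p [ 0.571  -0.2577  0.0341] F [ 0.4 -0.2 -0. ] op 0.016 | rows 1 [ 0.0071 -0.0005  0.001 ] turn [0.     0.0008 0.002 ]
```

View pics/c20.png

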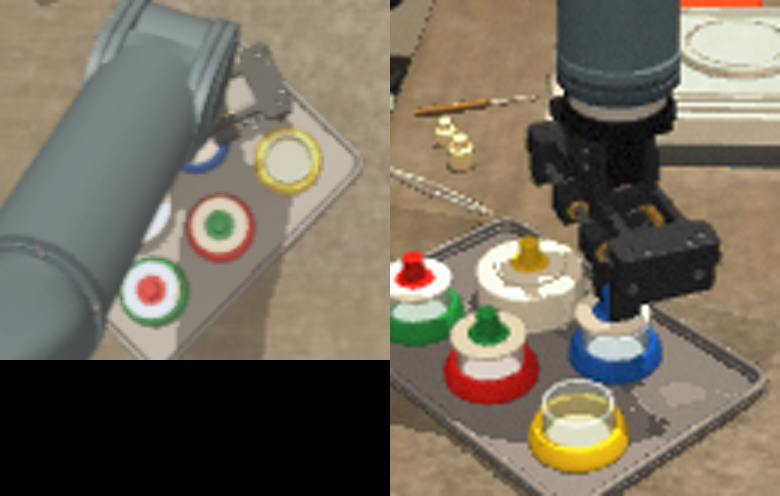

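>>> apply_moves:
  moves:
    - [[0.008,0,0.001,0,0,0,5],[0.006,0,0,0,0,0,5],[0,0,0,0,0,0,5]]

```text
time_s: 18.18
ee_pos: [0.5724, -0.2587, 0.0314]
tool_rot: [[-0.0, 0.909, 0.416], [-0.004, 0.416, -0.909], [-1.0, -0.002, 0.004]]
force: [-0.6, 0.5, -0.2]
opening: 0.0158
```

>>> apply_moves:
  moves:
    - [[0.004,0,0,0,0,0,5],[0,0,0,0,0,0,5],[0,0,0,0,0,0,30],[0,0,0,0,0,0,36],[0,0,0,0,0,0,36],[0,0,0,0,0,0,36],[-0.05,0,0,0,0,0,36],[-0.07,0,0,0,0,0,36],[-0.07,0,0,0,0,0,36],[0,0,0,0,0,0,36]]

```text
time_s: 19.42
ee_pos: [0.5739, -0.259, 0.0938]
tool_rot: [[0.004, 0.909, 0.416], [-0.006, 0.416, -0.909], [-1.0, 0.001, 0.007]]
force: [-0.3, 0.8, 0.2]
opening: 0.0361
```

Run:
```python
from h import *
go('ring',.09,6)
view('pics/c21.png',(195,80,305,220))
```

```text
t 19.43 p [ 0.5739 -0.259   0.0938] F [-0.3  0.8  0.2] op 0.0361 | rows 6 [ 0.0018 -0.0215 -0.049 ] turn [-0.      0.0006 -0.0001]
```

View pics/c21.png

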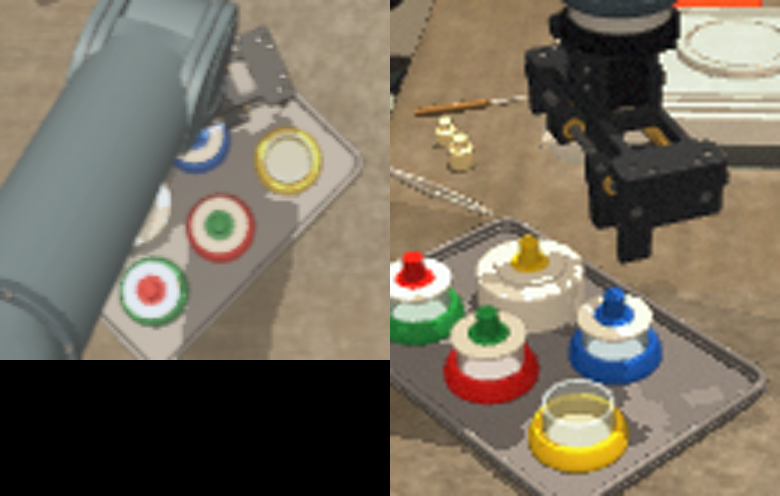

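>>> apply_moves:
  moves:
    - [[0,-0.0205,-0.047,0,0,0,36],[0,-0.0205,-0.047,0,0,0,36],[0,-0.0205,-0.047,0,0,0,36],[0,-0.0205,-0.047,0,0,0,36],[0,-0.0205,-0.047,0,0,0,36],[0,-0.0205,-0.045,0,0,0,36],[0,0,0,0,0,0,36]]

```text
time_s: 20.4
ee_pos: [0.4975, -0.1943, 0.0864]
tool_rot: [[-0.009, 0.909, 0.417], [-0.001, 0.417, -0.909], [-1.0, -0.009, -0.003]]
force: [-0.3, -0.4, 0.0]
opening: 0.0361
```

Run:
```python
from h import *
LOC['ring']=(.503,-.195)
go('ring',.06,3)
```

```text
t 20.4 p [ 0.4975 -0.1943  0.0864] F [-0.3 -0.4  0. ] op 0.0361 | rows 3 [0.0292 0.0054 0.0033] turn [ 0.     -0.0004  0.0015]
```

>>> apply_moves:
  moves:
    - [[0.02,0.008,0.005,0,-0.001,0.002,36],[0.03,0.008,0.005,0,0,0.002,36],[0.035,0,0,0,0,0,36],[0,0,0,0,0,0,36]]

```text
time_s: 20.9
ee_pos: [0.5042, -0.1963, 0.058]
tool_rot: [[-0.001, 0.91, 0.416], [0.0, 0.416, -0.91], [-1.0, -0.001, -0.0]]
force: [-0.2, 0.0, -0.1]
opening: 0.0359
```

Run:
```python
from h import *
LOC['ring']=(.503,-.195)
go('ring',.032,4)
```

```text
t 20.9 p [ 0.5042 -0.1963  0.058 ] F [-0.2  0.  -0.1] op 0.0359 | rows 4 [ 0.0216 -0.0004 -0.0014] turn [ 0.     -0.0001  0.0001]
```

Same pose as before at the ring; descend, grasp, lift.

>>> apply_moves:
  moves:
    - [[0.0215,0,-0.002,0,0,0,36],[0.0215,0,-0.001,0,0,0,36],[0.0215,0,-0.001,0,0,0,36],[0.018,0,0,0,0,0,36],[0,0,0,0,0,0,36]]

```text
time_s: 21.52
ee_pos: [0.5037, -0.1952, 0.0314]
tool_rot: [[-0.001, 0.91, 0.416], [0.0, 0.416, -0.91], [-1.0, -0.001, -0.0]]
force: [1.0, 1.1, -0.1]
opening: 0.0362
```

>>> apply_moves:
  moves:
    - [[0,0,0,0,0,0,20],[0,0,0,0,0,0,10],[0,0,0,0,0,0,5],[0,0,0,0,0,0,5],[0,0,0,0,0,0,5]]

```text
time_s: 22.15
ee_pos: [0.5041, -0.1953, 0.032]
tool_rot: [[0.0, 0.91, 0.416], [-0.0, 0.416, -0.91], [-1.0, 0.0, 0.0]]
force: [0.4, -0.1, 0.3]
opening: 0.016
```

>>> apply_moves:
  moves:
    - [[-0.015,0,0,0,0,0,5],[-0.03,0,0,0,0,0,5],[-0.05,0,0,0,0,0,5],[-0.07,0,0,0,0,0,5],[-0.07,0,0,0,0,0,5],[0,0,0,0,0,0,5]]

```text
time_s: 22.9
ee_pos: [0.505, -0.1957, 0.1084]
tool_rot: [[0.003, 0.91, 0.415], [-0.001, 0.416, -0.91], [-1.0, 0.002, 0.002]]
force: [-0.4, 0.1, -1.0]
opening: 0.0156
```

Run:
```python
from h import *
go('yj',.105,10)
view('pics/c22.png',(195,80,305,220))
```

```text
t 22.9 p [ 0.505  -0.1957  0.1084] F [-0.4  0.1 -1. ] op 0.0156 | rows 10 [ 0.0013 -0.0076  0.0535] turn [-0.      0.0001 -0.0001]
```

View pics/c22.png

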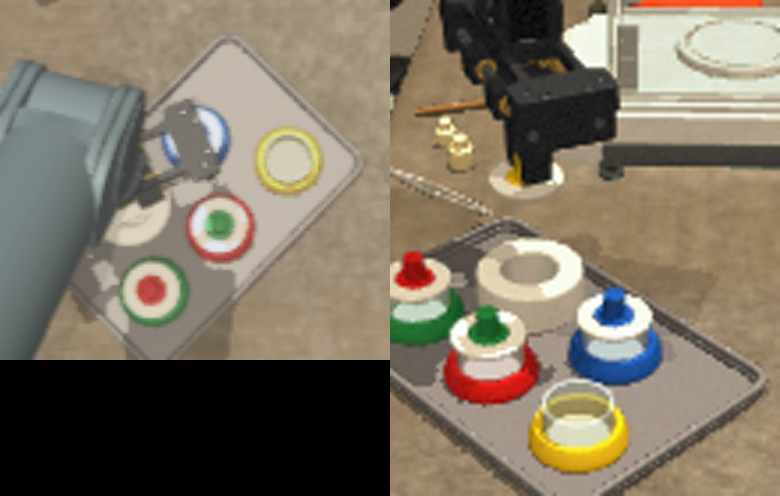

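>>> apply_moves:
  moves:
    - [[0,-0.007,0.055,0,0,0,5],[0,-0.007,0.055,0,0,0,5],[0,-0.007,0.055,0,0,0,5],[0,-0.007,0.055,0,0,0,5],[0,-0.007,0.055,0,0,0,5],[0,-0.007,0.055,0,0,0,5],[0,-0.007,0.055,0,0,0,5],[0,-0.007,0.055,0,0,0,5],[0,-0.007,0.053,0,0,0,5],[0,0,0,0,0,0,5]]

```text
time_s: 24.25
ee_pos: [0.5492, -0.3496, 0.1037]
tool_rot: [[-0.004, 0.91, 0.414], [-0.0, 0.414, -0.91], [-1.0, -0.004, -0.002]]
force: [0.7, 0.0, -0.7]
opening: 0.0162
```

Run:
```python
from h import *
go('yj',.07,3)
```

```text
t 24.25 p [ 0.5492 -0.3496  0.1037] F [ 0.7  0.  -0.7] op 0.0162 | rows 3 [0.0374 0.0013 0.0023] turn [ 0.     -0.0003  0.0006]
```

>>> apply_moves:
  moves:
    - [[0.025,0.003,0.003,0,-0.001,0.001,5],[0.035,0.002,0.003,0,0,0.001,5],[0.035,0,0,0,0,0,5],[0.01,0,0,0,0,0,5],[0,0,0,0,0,0,5]]

```text
time_s: 24.88
ee_pos: [0.551, -0.3476, 0.0689]
tool_rot: [[-0.001, 0.909, 0.416], [0.003, 0.416, -0.909], [-1.0, 0.0, -0.003]]
force: [0.0, 0.5, 0.3]
opening: 0.0162
```

Run:
```python
from h import *
go('yj',.034,4)
view('pics/c23.png',(195,80,305,220))
```

```text
t 24.88 p [ 0.551  -0.3476  0.0689] F [0.  0.5 0.3] op 0.0162 | rows 4 [ 0.0291 -0.0011  0.0026] turn [-0.     -0.0003 -0.    ]
```

View pics/c23.png

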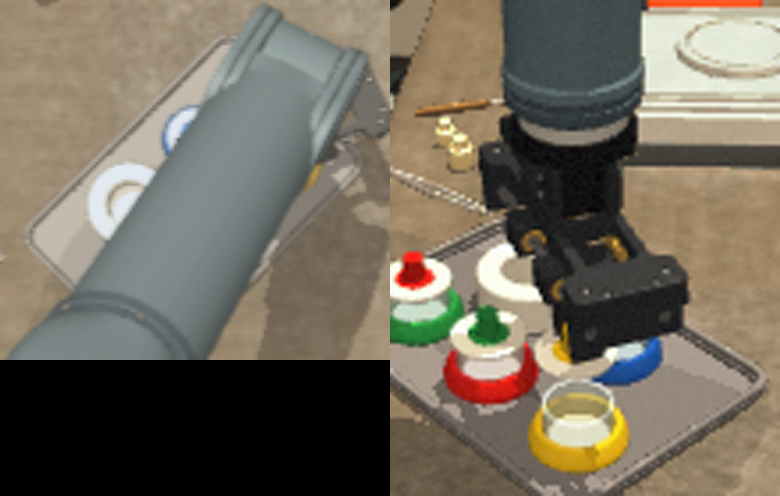

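>>> apply_moves:
  moves:
    - [[0.03,0,0.004,0,0,0,5],[0.03,0,0.003,0,0,0,5],[0.03,0,0.002,0,0,0,5],[0.026,0,0,0,0,0,5],[0,0,0,0,0,0,5]]

```text
time_s: 25.6
ee_pos: [0.5523, -0.3506, 0.0321]
tool_rot: [[-0.0, 0.91, 0.416], [0.002, 0.416, -0.91], [-1.0, 0.0, -0.002]]
force: [0.2, 0.9, -0.1]
opening: 0.016
```

Run:
```python
from h import *
go('yj',.031,2)
view('pics/c24.png',(195,80,305,220))
```

```text
t 25.6 p [ 0.5523 -0.3506  0.0321] F [ 0.2  0.9 -0.1] op 0.016 | rows 2 [ 0.0018 -0.0023 -0.0003] turn [-0.     -0.0005 -0.0001]
```

View pics/c24.png

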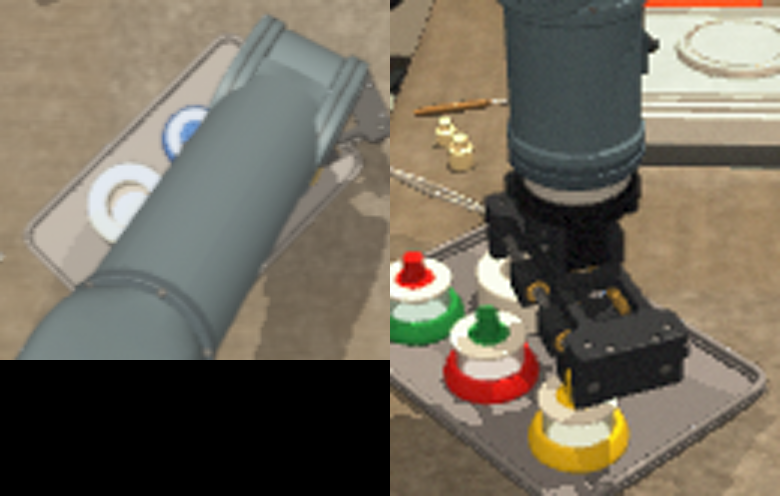

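>>> apply_moves:
  moves:
    - [[0.002,0,0,0,0,0,5],[0,0,0,0,0,0,5],[0,0,0,0,0,0,30],[0,0,0,0,0,0,36],[0,0,0,0,0,0,36],[0,0,0,0,0,0,36],[-0.05,0,0,0,0,0,36],[-0.07,0,0,0,0,0,36],[-0.07,0,0,0,0,0,36],[0,0,0,0,0,0,36]]

```text
time_s: 26.95
ee_pos: [0.5548, -0.3521, 0.0967]
tool_rot: [[0.006, 0.91, 0.416], [-0.001, 0.416, -0.91], [-1.0, 0.005, 0.004]]
force: [0.5, -0.5, -0.6]
opening: 0.0361
```

Run:
```python
from h import *
go('gj',.09,12)
view('pics/c25.png',(195,80,305,220))
```

```text
t 26.95 p [ 0.5548 -0.3521  0.0967] F [ 0.5 -0.5 -0.6] op 0.0361 | rows 12 [ 0.0016 -0.0193 -0.0492] turn [-0.      0.0002 -0.0002]
```

View pics/c25.png

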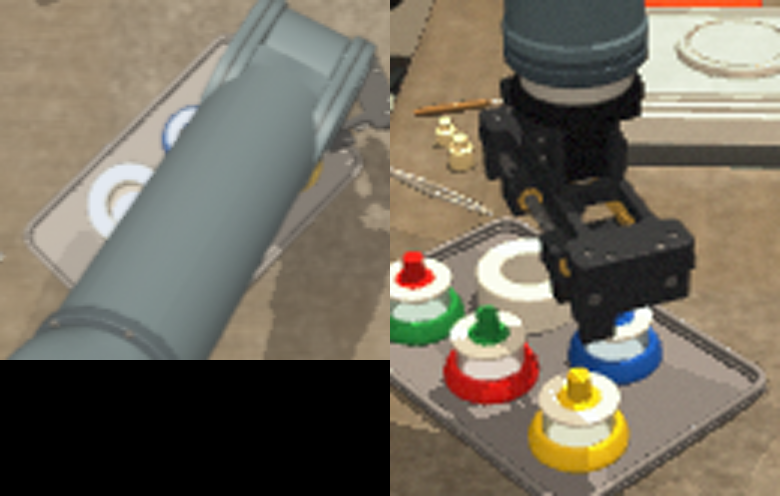

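>>> apply_moves:
  moves:
    - [[-0.005,-0.018,-0.047,0,0,0,36],[0,-0.018,-0.047,0,0,0,36],[0,-0.018,-0.047,0,0,0,36],[0,-0.018,-0.047,0,0,0,36],[0,-0.018,-0.047,0,0,0,36],[0,-0.018,-0.047,0,0,0,36],[0,-0.018,-0.047,0,0,0,36],[0,-0.018,-0.047,0,0,0,36],[0,-0.018,-0.047,0,0,0,36],[0,-0.018,-0.047,0,0,0,36],[0,-0.018,-0.047,0,0,0,36],[0,0,0,0,0,0,36]]

```text
time_s: 28.55
ee_pos: [0.4238, -0.2276, 0.0878]
tool_rot: [[-0.013, 0.909, 0.416], [0.008, 0.416, -0.909], [-1.0, -0.009, -0.013]]
force: [0.8, 0.1, -0.4]
opening: 0.0358
```

Run:
```python
from h import *
go('gj',.06,4)
```

```text
t 28.55 p [ 0.4238 -0.2276  0.0878] F [ 0.8  0.1 -0.4] op 0.0358 | rows 4 [ 0.0233 -0.0016 -0.0075] turn [-0.     -0.0016  0.0011]
```

>>> apply_moves:
  moves:
    - [[0.015,-0.003,-0.014,0,-0.002,0.001,36],[0.025,-0.003,-0.014,0,-0.002,0.001,36],[0.025,0,0,0,-0.001,0.001,36],[0.02,0,0,0,0,0,36],[0,0,0,0,0,0,36]]

```text
time_s: 29.18
ee_pos: [0.4189, -0.221, 0.0597]
tool_rot: [[-0.003, 0.91, 0.416], [0.001, 0.416, -0.91], [-1.0, -0.002, -0.003]]
force: [0.4, 0.4, -0.1]
opening: 0.0359
```

Run:
```python
from h import *
go('gj',.032,4)
view('pics/c26.png',(180,80,290,220))
```

```text
t 29.18 p [ 0.4189 -0.221   0.0597] F [ 0.4  0.4 -0.1] op 0.0359 | rows 4 [ 0.0231 -0.0002 -0.001 ] turn [-0.     -0.0003  0.0003]
```

View pics/c26.png

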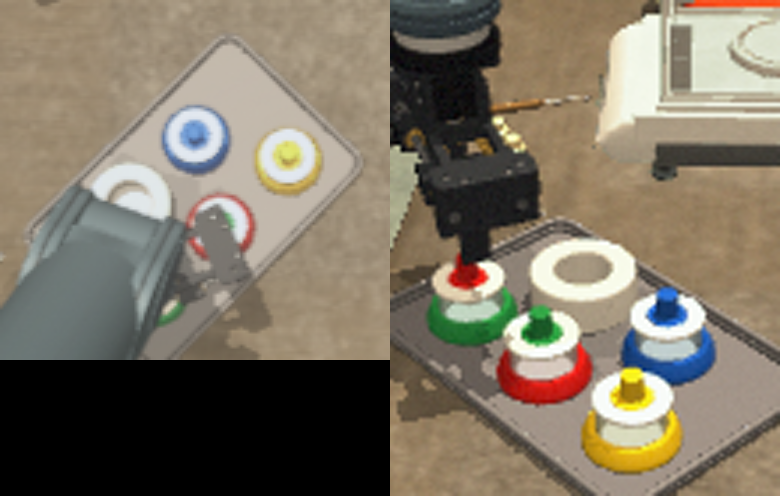

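>>> apply_moves:
  moves:
    - [[0.023,0,-0.001,0,0,0,36],[0.023,0,-0.001,0,0,0,36],[0.023,0,0,0,0,0,36],[0.02,0,0,0,0,0,36],[0,0,0,0,0,0,36]]

```text
time_s: 29.9
ee_pos: [0.4191, -0.2208, 0.0318]
tool_rot: [[-0.002, 0.91, 0.415], [0.001, 0.415, -0.91], [-1.0, -0.001, -0.001]]
force: [1.2, -1.4, 1.1]
opening: 0.0362
```

>>> apply_moves:
  moves:
    - [[0,0,0,0,0,0,20],[0,0,0,0,0,0,10],[0,0,0,0,0,0,5],[0,0,0,0,0,0,5],[0,0,0,0,0,0,5]]

```text
time_s: 30.52
ee_pos: [0.4195, -0.2209, 0.0322]
tool_rot: [[-0.001, 0.91, 0.415], [0.0, 0.415, -0.91], [-1.0, -0.001, -0.001]]
force: [-0.6, -0.2, -1.1]
opening: 0.016
```

>>> apply_moves:
  moves:
    - [[-0.015,0,0,0,0,0,5],[-0.03,0,0,0,0,0,5],[-0.05,0,0,0,0,0,5],[-0.07,0,0,0,0,0,5],[-0.07,0,0,0,0,0,5],[0,0,0,0,0,0,5]]

```text
time_s: 31.28
ee_pos: [0.4203, -0.2213, 0.1085]
tool_rot: [[0.001, 0.91, 0.415], [-0.001, 0.415, -0.91], [-1.0, 0.001, 0.001]]
force: [0.9, -0.4, -0.1]
opening: 0.016
```

Run:
```python
from h import *
LOC['ring']=(.503,-.195)
go('ring',.105,6)
view('pics/c27.png',(180,80,290,220))
```

```text
t 31.27 p [ 0.4203 -0.2213  0.1085] F [ 0.9 -0.4 -0.1] op 0.016 | rows 6 [0.002  0.0479 0.0058] turn [ 0.      0.0001 -0.0001]
```

View pics/c27.png

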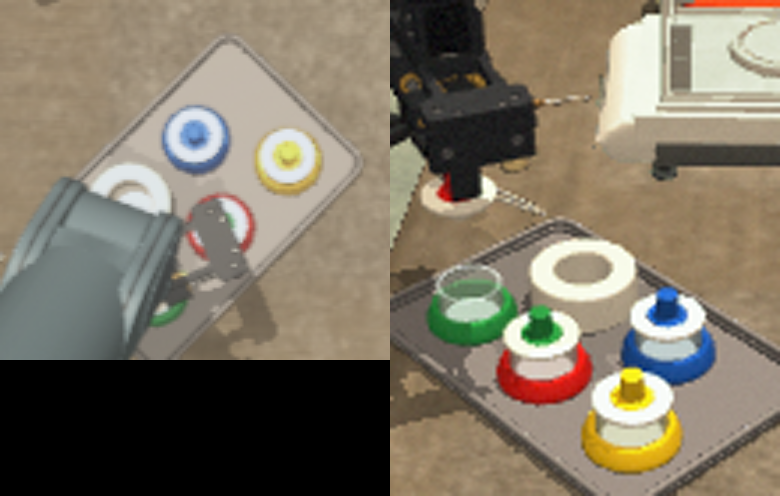

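>>> apply_moves:
  moves:
    - [[0,0.046,0.0055,0,0,0,5],[0,0.046,0.0055,0,0,0,5],[0,0.046,0.0055,0,0,0,5],[0,0.046,0.0055,0,0,0,5],[0,0.046,0.0055,0,0,0,5],[0,0.046,0.0055,0,0,0,5],[0,0,0,0,0,0,5]]

```text
time_s: 32.25
ee_pos: [0.5044, -0.1917, 0.1043]
tool_rot: [[-0.004, 0.909, 0.417], [0.002, 0.417, -0.909], [-1.0, -0.003, -0.004]]
force: [-0.6, -0.9, 0.5]
opening: 0.0159
```

```bash
sed -i "s/'ring':(.502/'ring':(.503/" h.py
python3 - <<'E'
from h import *
go('ring',.07,3)
E
```

```text
t 32.25 p [ 0.5044 -0.1917  0.1043] F [-0.6 -0.9  0.5] op 0.0159 | rows 3 [ 0.0381 -0.0028  0.0028] turn [-0.     -0.0007  0.0004]
```

>>> apply_moves:
  moves:
    - [[0.025,-0.004,0.004,0,-0.001,0.001,5],[0.035,-0.004,0.004,0,-0.001,0,5],[0.035,0,0,0,0,0,5],[0.01,0,0,0,0,0,5],[0,0,0,0,0,0,5]]

```text
time_s: 32.88
ee_pos: [0.5005, -0.1961, 0.0698]
tool_rot: [[-0.004, 0.91, 0.415], [-0.001, 0.415, -0.91], [-1.0, -0.003, -0.001]]
force: [-0.0, 0.6, -0.7]
opening: 0.0159
```

Run:
```python
from h import *
go('ring',.033,4)
view('pics/c28.png',(180,80,290,220))
```

```text
t 32.88 p [ 0.5005 -0.1961  0.0698] F [-0.   0.6 -0.7] op 0.0159 | rows 4 [0.0306 0.0023 0.0001] turn [-0.     -0.0001  0.0004]
```

View pics/c28.png

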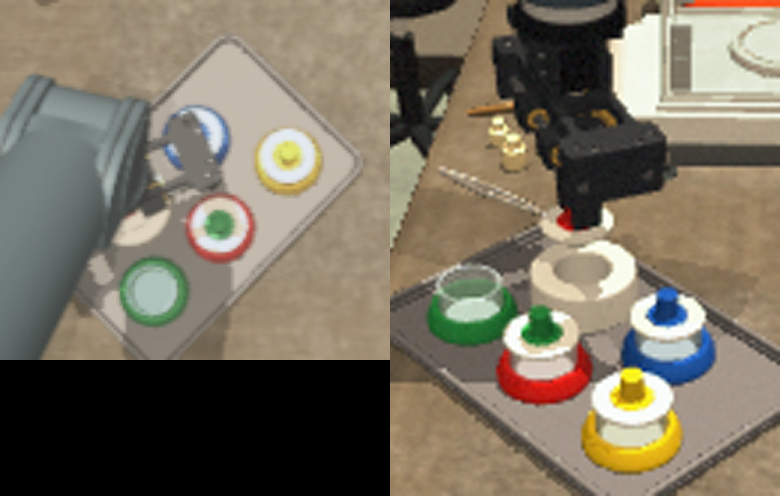

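>>> apply_moves:
  moves:
    - [[0.031,0.004,0,0,0,0,5],[0.031,0.004,0,0,0,0,5],[0.031,0.002,0,0,0,0,5],[0.028,0,0,0,0,0,5],[0,0,0,0,0,0,5]]

```text
time_s: 33.6
ee_pos: [0.5045, -0.1948, 0.0316]
tool_rot: [[-0.001, 0.909, 0.416], [-0.001, 0.416, -0.909], [-1.0, -0.002, 0.0]]
force: [-0.5, -0.2, 2.6]
opening: 0.0157
```

Run:
```python
from h import *
go('ring',.032,2)
view('pics/c29.png',(180,80,290,220))
```

```text
t 33.6 p [ 0.5045 -0.1948  0.0316] F [-0.5 -0.2  2.6] op 0.0157 | rows 2 [-0.0007 -0.0024 -0.0008] turn [0.     0.0001 0.0004]
```

View pics/c29.png

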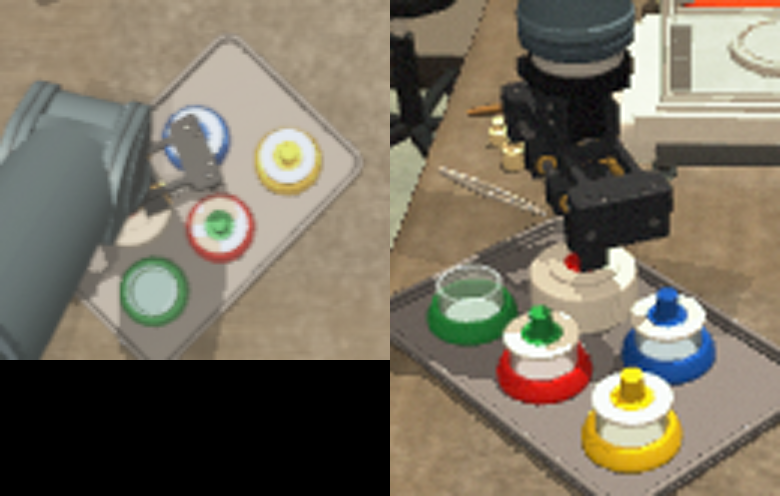

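Seated (2.6 N contact). Release and lift; next the green lid.

>>> apply_moves:
  moves:
    - [[0,0,0,0,0,0,30],[0,0,0,0,0,0,36],[0,0,0,0,0,0,36],[0,0,0,0,0,0,36],[-0.05,0,0,0,0,0,36],[-0.07,0,0,0,0,0,36],[-0.07,0,0,0,0,0,36],[0,0,0,0,0,0,36]]

```text
time_s: 34.7
ee_pos: [0.5051, -0.195, 0.0934]
tool_rot: [[0.001, 0.91, 0.416], [-0.002, 0.416, -0.91], [-1.0, -0.0, 0.002]]
force: [0.3, -0.8, 0.1]
opening: 0.0361
```

Run:
```python
from h import *
go('rj',.09,6)
```

```text
t 34.7 p [ 0.5051 -0.195   0.0934] F [ 0.3 -0.8  0.1] op 0.0361 | rows 6 [ 0.002  -0.0325  0.0401] turn [-0.      0.0001  0.    ]
```

>>> apply_moves:
  moves:
    - [[0,-0.031,0.039,0,0,0,36],[0,-0.031,0.039,0,0,0,36],[0,-0.031,0.039,0,0,0,36],[0,-0.031,0.039,0,0,0,36],[0,-0.031,0.039,0,0,0,36],[0,-0.03,0.036,0,0,0,36],[0,0,0,0,0,0,36]]

```text
time_s: 35.58
ee_pos: [0.4793, -0.289, 0.0915]
tool_rot: [[-0.003, 0.911, 0.413], [-0.002, 0.413, -0.911], [-1.0, -0.003, 0.0]]
force: [-1.4, -0.2, -0.0]
opening: 0.0356
```

Run:
```python
from h import *
go('rj',.06,3)
view('pics/c30.png',(180,80,290,220))
```

```text
t 35.58 p [ 0.4793 -0.289   0.0915] F [-1.4 -0.2 -0. ] op 0.0356 | rows 3 [ 0.035   0.0047 -0.0028] turn [0.     0.     0.0006]
```

View pics/c30.png

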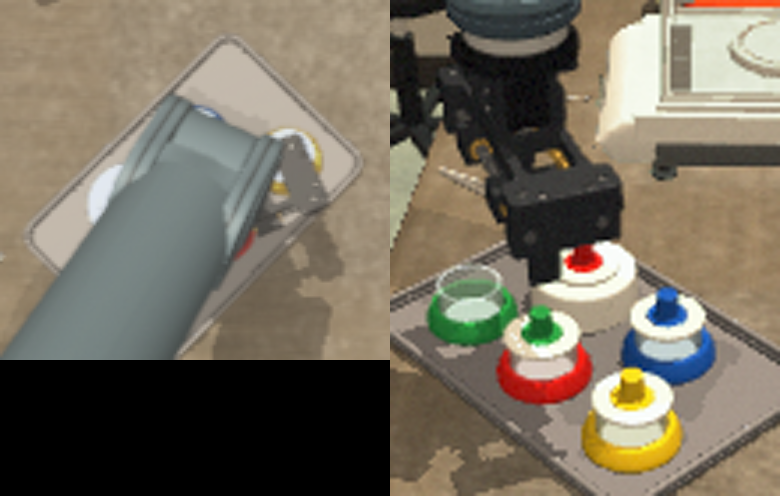

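>>> apply_moves:
  moves:
    - [[0.02,0.005,-0.004,0,0,0,36],[0.03,0.005,-0.004,0,0,0,36],[0.035,0.002,0,0,0,0,36],[0.015,0,0,0,0,0,36],[0,0,0,0,0,0,36]]

```text
time_s: 36.3
ee_pos: [0.483, -0.2804, 0.0587]
tool_rot: [[-0.004, 0.908, 0.418], [0.001, 0.418, -0.908], [-1.0, -0.003, -0.003]]
force: [-0.1, -0.3, 0.5]
opening: 0.0357
```

Run:
```python
from h import *
go('rj',.032,4)
```

```text
t 36.3 p [ 0.483  -0.2804  0.0587] F [-0.1 -0.3  0.5] op 0.0357 | rows 4 [ 0.0222 -0.0023  0.0032] turn [ 0.     -0.0003  0.0003]
```

>>> apply_moves:
  moves:
    - [[0,-0.004,0.006,0,0,0,36],[0,-0.002,0.003,0,0,0,36],[0,0,0,0,0,0,36]]

```text
time_s: 36.67
ee_pos: [0.4827, -0.2844, 0.0592]
tool_rot: [[-0.003, 0.908, 0.418], [0.0, 0.418, -0.908], [-1.0, -0.002, -0.002]]
force: [-0.4, 0.4, 1.3]
opening: 0.0361
```

Run:
```python
from h import *
go('rj',.032,4)
view('pics/c31.png',(180,80,290,220))
```

```text
t 36.67 p [ 0.4827 -0.2844  0.0592] F [-0.4  0.4  1.3] op 0.0361 | rows 4 [ 0.0226 -0.0007  0.0002] turn [ 0.     -0.0002  0.0003]
```

View pics/c31.png

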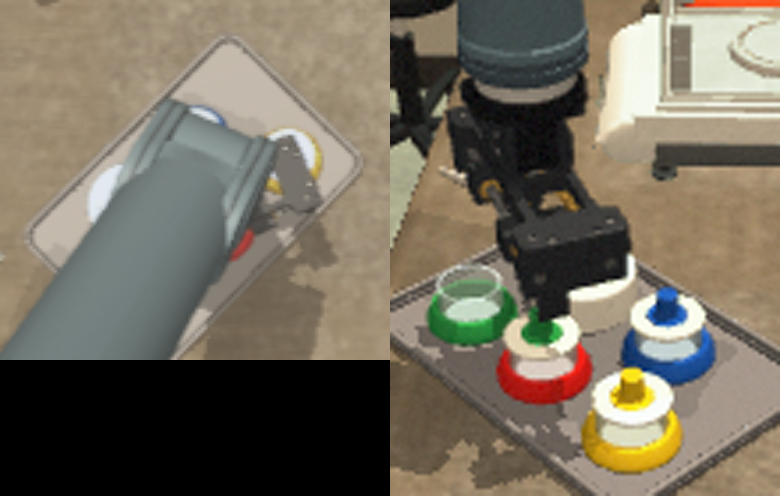

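>>> apply_moves:
  moves:
    - [[0.023,-0.001,0,0,0,0,36],[0.023,-0.001,0,0,0,0,36],[0.023,0,0,0,0,0,36],[0.02,0,0,0,0,0,36],[0,0,0,0,0,0,36]]

```text
time_s: 37.4
ee_pos: [0.4817, -0.2842, 0.03]
tool_rot: [[-0.004, 0.908, 0.418], [0.001, 0.418, -0.908], [-1.0, -0.003, -0.003]]
force: [-0.6, -0.0, 0.7]
opening: 0.0357
```

>>> apply_moves:
  moves:
    - [[0,0,0,0,0,0,20],[0,0,0,0,0,0,10],[0,0,0,0,0,0,5],[0,0,0,0,0,0,5],[0,0,0,0,0,0,5]]

```text
time_s: 38.02
ee_pos: [0.4821, -0.2844, 0.0306]
tool_rot: [[-0.003, 0.908, 0.418], [0.001, 0.418, -0.908], [-1.0, -0.002, -0.002]]
force: [-0.7, -0.2, -0.7]
opening: 0.0162
```

>>> apply_moves:
  moves:
    - [[-0.015,0,0,0,0,0,5],[-0.03,0,0,0,0,0,5],[-0.05,0,0,0,0,0,5],[-0.07,0,0,0,0,0,5],[-0.07,0,0,0,0,0,5],[0,0,0,0,0,0,5]]

```text
time_s: 38.78
ee_pos: [0.4832, -0.2849, 0.1071]
tool_rot: [[-0.0, 0.908, 0.418], [-0.001, 0.418, -0.908], [-1.0, -0.0, 0.001]]
force: [-0.3, 0.6, -0.2]
opening: 0.016
```

Run:
```python
from h import *
go('gj',.105,6)
view('pics/c32.png',(180,80,290,220))
```

```text
t 38.77 p [ 0.4832 -0.2849  0.1071] F [-0.3  0.6 -0.2] op 0.016 | rows 6 [ 0.0012 -0.0178 -0.0479] turn [-0.      0.0001  0.    ]
```

View pics/c32.png

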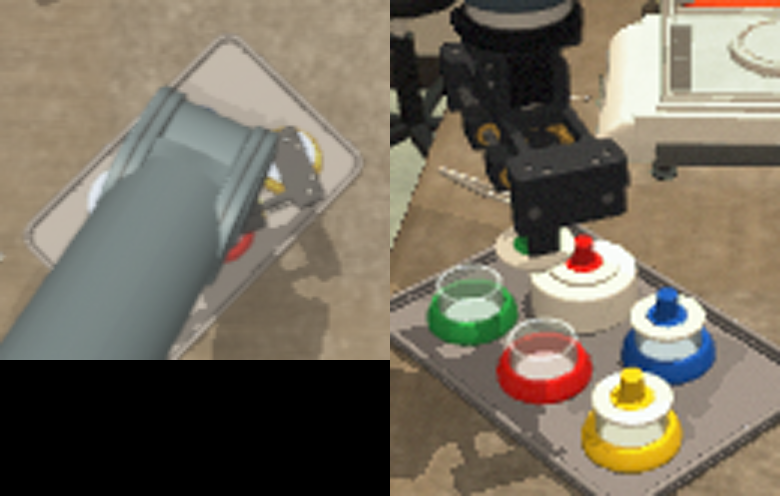

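>>> apply_moves:
  moves:
    - [[0,-0.017,-0.046,0,0,0,5],[0,-0.017,-0.046,0,0,0,5],[0,-0.017,-0.046,0,0,0,5],[0,-0.017,-0.046,0,0,0,5],[0,-0.017,-0.046,0,0,0,5],[0,-0.017,-0.046,0,0,0,5],[0,0,0,0,0,0,5]]

```text
time_s: 39.75
ee_pos: [0.4094, -0.2136, 0.1018]
tool_rot: [[-0.013, 0.907, 0.42], [0.006, 0.42, -0.907], [-1.0, -0.009, -0.011]]
force: [-0.2, 0.6, -0.4]
opening: 0.016
```

Run:
```python
from h import *
go('gj',.07,3)
```

```text
t 39.75 p [ 0.4094 -0.2136  0.1018] F [-0.2  0.6 -0.4] op 0.016 | rows 3 [0.0352 0.0061 0.0109] turn [-0.     -0.0018  0.0016]
```

>>> apply_moves:
  moves:
    - [[0.01,0.01,0.016,0,-0.003,0.002,5],[0.03,0.009,0.015,0,-0.002,0.002,5],[0.035,0,0,0,0,0.001,5],[0.025,0,0,0,0,0,5],[0,0,0,0,0,0,5]]

```text
time_s: 40.38
ee_pos: [0.4193, -0.2207, 0.0686]
tool_rot: [[0.001, 0.908, 0.42], [0.001, 0.42, -0.908], [-1.0, 0.001, -0.0]]
force: [-0.5, -0.1, -0.0]
opening: 0.0161
```

Run:
```python
from h import *
go('gj',.032,4)
view('pics/c33.png',(180,80,290,220))
```

```text
t 40.38 p [ 0.4193 -0.2207  0.0686] F [-0.5 -0.1 -0. ] op 0.0161 | rows 4 [ 0.0305 -0.0008 -0.001 ] turn [-0.     -0.     -0.0001]
```

View pics/c33.png

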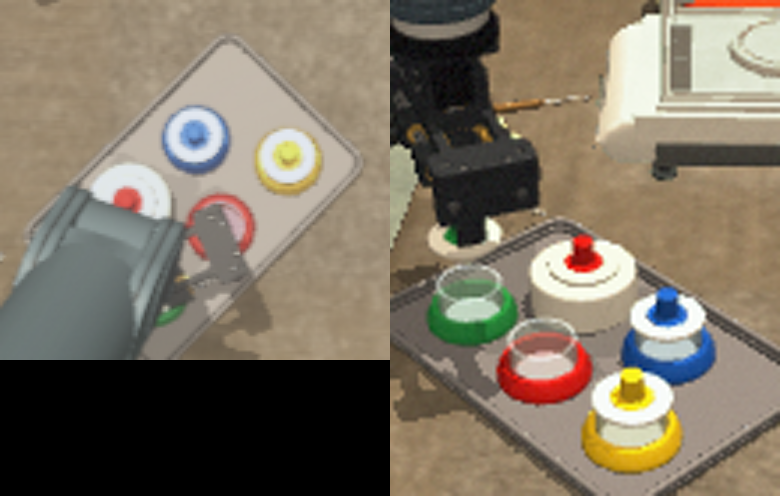

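>>> apply_moves:
  moves:
    - [[0.031,-0.001,-0.001,0,0,0,5],[0.031,-0.001,-0.001,0,0,0,5],[0.031,0,0,0,0,0,5],[0.028,0,0,0,0,0,5],[0,0,0,0,0,0,5]]

```text
time_s: 41.1
ee_pos: [0.4191, -0.2206, 0.0306]
tool_rot: [[0.002, 0.908, 0.42], [0.0, 0.42, -0.908], [-1.0, 0.002, 0.001]]
force: [-0.4, -0.4, 0.2]
opening: 0.0162
```

Run:
```python
from h import *
go('gj',.031,1)
view('pics/c34.png',(180,80,290,220))
```

```text
t 41.1 p [ 0.4191 -0.2206  0.0306] F [-0.4 -0.4  0.2] op 0.0162 | rows 1 [-0.0015 -0.0025 -0.0032] turn [-0.      0.0004 -0.001 ]
```

View pics/c34.png

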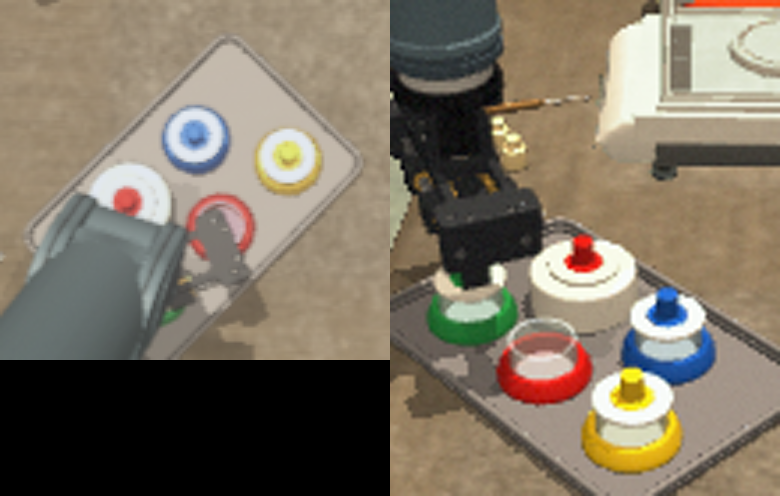

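Seated height reached (grasped at .0306). Release, then to the ring for the red lid.

>>> apply_moves:
  moves:
    - [[0,0,0,0,0,0,30],[0,0,0,0,0,0,36],[0,0,0,0,0,0,36],[0,0,0,0,0,0,36],[-0.05,0,0,0,0,0,36],[-0.07,0,0,0,0,0,36],[-0.07,0,0,0,0,0,36],[0,0,0,0,0,0,36]]

```text
time_s: 42.2
ee_pos: [0.4204, -0.2213, 0.0933]
tool_rot: [[0.006, 0.908, 0.42], [-0.002, 0.42, -0.908], [-1.0, 0.005, 0.004]]
force: [-0.6, 0.5, -1.6]
opening: 0.0355
```

>>> apply_moves:
  moves:
    - [[0,0.046,0.006,0,0,0,36],[0,0.046,0.006,0,0,0,36],[0,0.046,0.006,0,0,0,36],[0,0.046,0.006,0,0,0,36],[0,0.046,0.006,0,0,0,36],[0,0.046,0.006,0,0,0,36],[0,0,0,0,0,0,36]]

```text
time_s: 43.08
ee_pos: [0.5061, -0.1929, 0.0917]
tool_rot: [[0.005, 0.907, 0.421], [-0.0, 0.421, -0.907], [-1.0, 0.004, 0.002]]
force: [0.5, 0.2, 0.2]
opening: 0.0362
```

Run:
```python
from h import *
LOC['ring']=(.504,-.195)
go('ring',.06,3)
view('pics/c35.png',(180,80,290,220))
```

```text
t 43.08 p [ 0.5061 -0.1929  0.0917] F [0.5 0.2 0.2] op 0.0362 | rows 3 [ 0.0352 -0.0033  0.0011] turn [ 0.      0.0004 -0.0007]
```

View pics/c35.png

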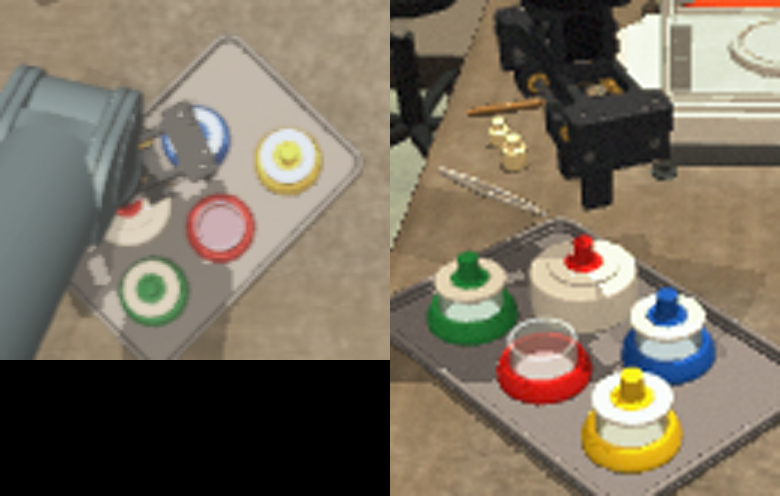

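Green is on the green jar. Approach the red knob in the ring.

>>> apply_moves:
  moves:
    - [[0.02,-0.005,0.001,0,0,-0.001,36],[0.03,-0.004,0.001,0,0,0,36],[0.035,0,0,0,0,0,36],[0.015,0,0,0,0,0,36],[0,0,0,0,0,0,36]]

```text
time_s: 43.8
ee_pos: [0.5, -0.1964, 0.0588]
tool_rot: [[-0.001, 0.908, 0.418], [-0.001, 0.418, -0.908], [-1.0, -0.002, 0.001]]
force: [0.0, -0.6, -0.5]
opening: 0.0359
```

Run:
```python
from h import *
LOC['ring']=(.504,-.195)
go('ring',.0315,4)
```

```text
t 43.8 p [ 0.5    -0.1964  0.0588] F [ 0.  -0.6 -0.5] op 0.0359 | rows 4 [0.0228 0.0035 0.0003] turn [0.     0.0001 0.0002]
```

>>> apply_moves:
  moves:
    - [[0.01,0.007,0,0,0,0,36],[0.02,0.005,0,0,0,0,36],[0.023,0,0,0,0,0,36],[0.023,0,0,0,0,0,36],[0.013,0,0,0,0,0,36],[0,0,0,0,0,0,36]]

```text
time_s: 44.55
ee_pos: [0.5039, -0.1947, 0.0304]
tool_rot: [[-0.001, 0.908, 0.419], [-0.002, 0.419, -0.908], [-1.0, -0.001, 0.001]]
force: [0.1, -0.7, -0.0]
opening: 0.0359
```

>>> apply_moves:
  moves:
    - [[0,0,0,0,0,0,20],[0,0,0,0,0,0,10],[0,0,0,0,0,0,5],[0,0,0,0,0,0,5],[0,0,0,0,0,0,5]]

```text
time_s: 45.18
ee_pos: [0.5042, -0.1949, 0.0309]
tool_rot: [[0.0, 0.908, 0.418], [-0.002, 0.418, -0.908], [-1.0, -0.001, 0.002]]
force: [0.1, -0.1, -0.4]
opening: 0.0161
```

>>> apply_moves:
  moves:
    - [[-0.015,0,0,0,0,0,5],[-0.03,0,0,0,0,0,5],[-0.05,0,0,0,0,0,5],[-0.07,0,0,0,0,0,5],[-0.07,0,0,0,0,0,5],[0,0,0,0,0,0,5]]

```text
time_s: 45.92
ee_pos: [0.505, -0.1951, 0.1073]
tool_rot: [[0.003, 0.908, 0.418], [-0.003, 0.418, -0.908], [-1.0, 0.001, 0.004]]
force: [1.3, -0.2, -0.0]
opening: 0.016
```

Run:
```python
from h import *
go('rj',.105,6)
view('pics/c36.png',(180,80,290,220))
```

```text
t 45.92 p [ 0.505  -0.1951  0.1073] F [ 1.3 -0.2 -0. ] op 0.016 | rows 6 [ 0.0014 -0.0325  0.04  ] turn [ 0.      0.0003 -0.0001]
```

View pics/c36.png

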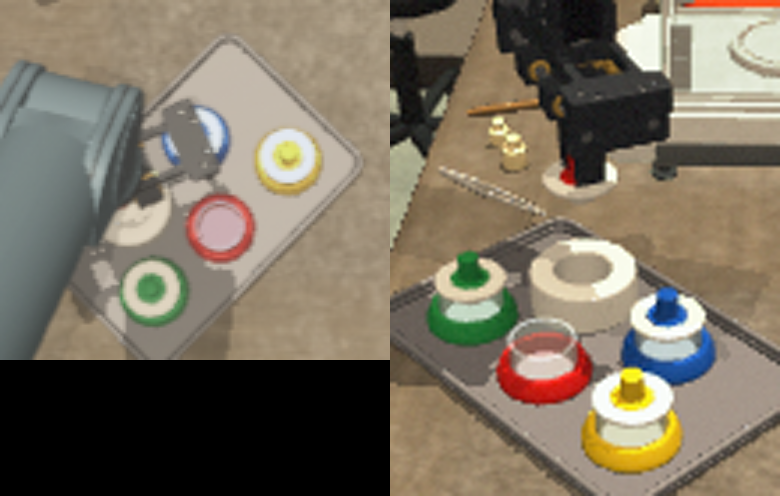

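>>> apply_moves:
  moves:
    - [[0,-0.031,0.038,0,0,0,5],[0,-0.031,0.038,0,0,0,5],[0,-0.031,0.038,0,0,0,5],[0,-0.031,0.038,0,0,0,5],[0,-0.031,0.038,0,0,0,5],[0,-0.03,0.036,0,0,0,5],[0,0,0,0,0,0,5]]

```text
time_s: 46.9
ee_pos: [0.4775, -0.2872, 0.1033]
tool_rot: [[-0.005, 0.909, 0.416], [-0.001, 0.416, -0.909], [-1.0, -0.005, -0.001]]
force: [-0.5, 0.5, -0.8]
opening: 0.0161
```

Run:
```python
from h import *
go('rj',.07,3)
```

```text
t 46.9 p [ 0.4775 -0.2872  0.1033] F [-0.5  0.5 -0.8] op 0.0161 | rows 3 [ 0.037   0.0058 -0.0001] turn [-0.     -0.0001  0.0008]
```

>>> apply_moves:
  moves:
    - [[0.02,0.008,0,0,0,0.001,5],[0.035,0.006,0,0,0,0.001,5],[0.035,0,0,0,0,0,5],[0.02,0,0,0,0,0,5],[0,0,0,0,0,0,5]]

```text
time_s: 47.52
ee_pos: [0.482, -0.2825, 0.0671]
tool_rot: [[-0.002, 0.908, 0.419], [0.003, 0.419, -0.908], [-1.0, -0.0, -0.003]]
force: [0.1, -0.0, -0.4]
opening: 0.0157
```

Run:
```python
from h import *
go('rj',.032,4)
view('pics/c37.png',(180,80,290,220))
```

```text
t 47.52 p [ 0.482  -0.2825  0.0671] F [ 0.1 -0.  -0.4] op 0.0157 | rows 4 [ 0.0293 -0.0009  0.002 ] turn [-0.     -0.0004  0.    ]
```

View pics/c37.png

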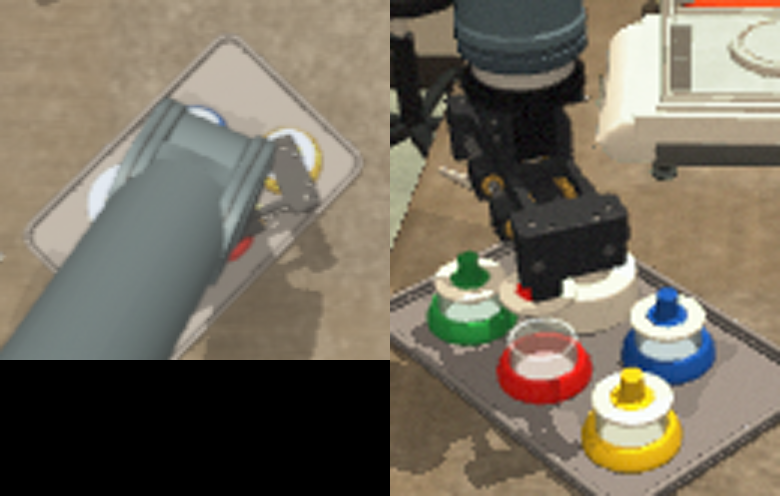

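>>> apply_moves:
  moves:
    - [[0.03,0,0.003,0,0,0,5],[0.03,0,0.003,0,0,0,5],[0.03,0,0.001,0,0,0,5],[0.026,0,0,0,0,0,5],[0,0,0,0,0,0,5]]

```text
time_s: 48.25
ee_pos: [0.4835, -0.2852, 0.0307]
tool_rot: [[-0.0, 0.908, 0.418], [0.002, 0.418, -0.908], [-1.0, 0.001, -0.001]]
force: [-0.7, -0.6, -0.9]
opening: 0.0162
```

Run:
```python
from h import *
go('rj',.031,1)
view('pics/c38.png',(180,80,290,220))
```

```text
t 48.25 p [ 0.4835 -0.2852  0.0307] F [-0.7 -0.6 -0.9] op 0.0162 | rows 1 [-0.0009 -0.0043 -0.0027] turn [ 0.     -0.0007 -0.0003]
```

View pics/c38.png

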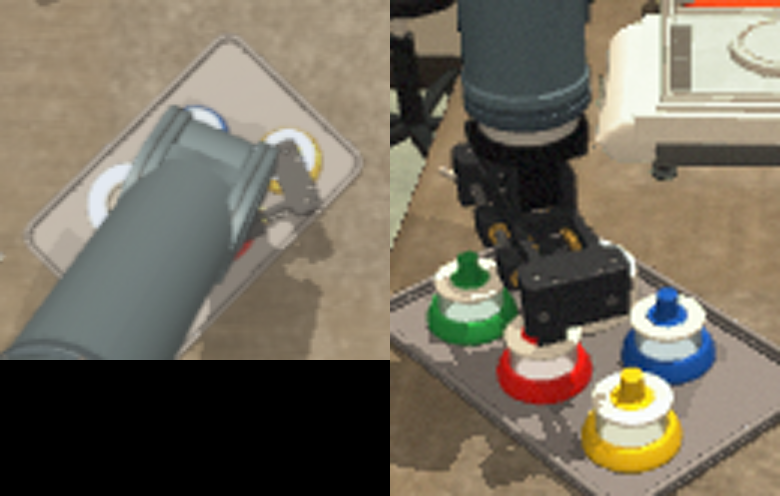

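Release, lift and retreat toward −y (the open side) so the top view clears.

>>> apply_moves:
  moves:
    - [[0,0,0,0,0,0,30],[0,0,0,0,0,0,36],[0,0,0,0,0,0,36],[0,0,0,0,0,0,36],[-0.05,0,0,0,0,0,36],[-0.1,0,0,0,0,0,36],[-0.15,0,0,0,0,0,36],[-0.15,0,0,0,0,0,36],[0,-0.1,0.1,0,0,0,36],[0,-0.1,0.1,0,0,0,36],[0,-0.1,0.1,0,0,0,36],[0,-0.1,0.1,0,0,0,36],[0,-0.1,0.1,0,0,0,36],[0,-0.1,0.1,0,0,0,36],[0,0,0,0,0,0,36],[0,0,0,0,0,0,36]]

```text
time_s: 50.35
ee_pos: [0.3964, -0.5316, 0.1849]
tool_rot: [[0.012, 0.907, 0.422], [-0.006, 0.422, -0.907], [-1.0, 0.008, 0.01]]
force: [0.7, 0.6, -0.0]
opening: 0.0362
```

Run:
```python
from h import *
go('rj',.1,1)
view('pics/c39.png',(180,80,290,220))
T,S=env.snapshot('top'),env.snapshot('side')
cv2.imwrite('pics/ft.png',T[:,:,::-1]);cv2.imwrite('pics/fs.png',S[:,:,::-1])
h=cv2.cvtColor(T,cv2.COLOR_RGB2HSV);w=((h[...,1]<25)&(h[...,2]>195)).astype(np.uint8)
for n in HU:
    m=cmask(T,n)
    print(n,[c for c in comps(T,n,'top')[0]],[c for c in comps(S,n,'side')[0] if c[0]>60])
```

```text
t 50.35 p [ 0.3964 -0.5316  0.1849] F [ 0.7  0.6 -0. ] op 0.0362 | rows 1 [ 0.2814  0.6032 -0.6276] turn [-0.      0.0052 -0.0041]
red [(98, [212, 215, 23, 22], [224.63, 230.01]), (67, [219, 220, 9, 9], [222.78, 224.22])] [(96, [217, 166, 12, 12], [222.36, 171.92]), (238, [210, 177, 27, 18], [223.29, 187.05])]
yellow [(111, [235, 195, 22, 20], [245.88, 208.45]), (65, [241, 197, 9, 9], [245.38, 201.29])] [(107, [242, 184, 13, 12], [247.63, 190.08]), (276, [234, 195, 29, 19], [247.88, 205.83])]
green [(43, [192, 239, 20, 19], [205.07, 250.91]), (55, [196, 242, 9, 8], [199.6, 245.42])] [(73, [197, 151, 11, 11], [201.78, 156.34]), (180, [191, 161, 25, 17], [202.66, 171.0])]
blue [(65, [204, 188, 22, 19], [216.02, 200.89]), (62, [210, 190, 9, 10], [214.31, 194.5])] [(85, [253, 161, 11, 11], [257.68, 166.65]), (181, [245, 172, 27, 17], [259.27, 181.46])]
```

View pics/c39.png

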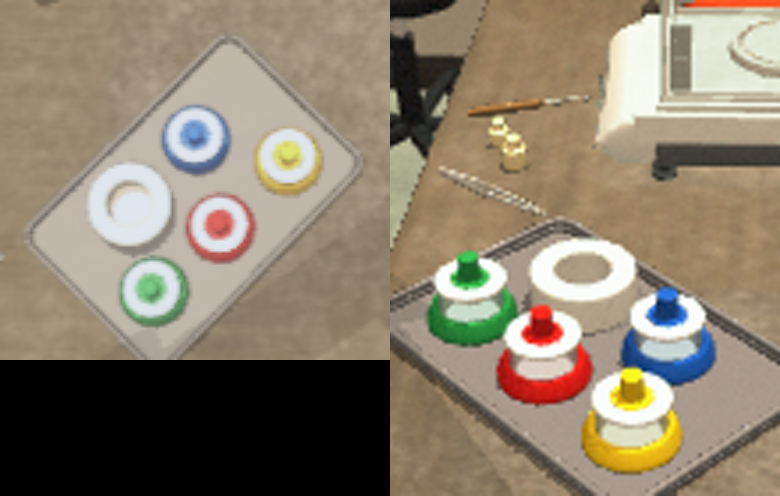

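```bash
python3 -c "
from station import env
s=env.sense();print(s['time_s'],abs(s['joint_velocities']).max());print(env.job_done())"
```

```text
50.55 0.20748376880214983
the job is handed in; nothing more can be done
None
```

All four lids are back on the jars of their own colour, and I handed the job in at about 50.5 s, under the 112 s limit. It took six transfers. The yellow lid waited in the white ring while the blue lid went home, then the red lid waited there while the green one did.

**Last check:** With the arm withdrawn and touching nothing, both pictures show each lid level on its own jar, with the ring empty. Each knob sits within about 1 pixel (2–3 mm) of where the lid that started on that jar had been seated. The boots have not visibly moved. No lid went near the tray. The highest contact force I saw was 2.6 N, though I only read it at the end of each move call.

**One disagreement:** The pictures put the fingertips about 35 mm higher than the reported tool height and the stated fingertip length imply. I therefore set the grasp height by stepping down under camera and force checks, and reused that height for every lid. Horizontally, pictures and readings agreed to within a few millimetres.

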